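# Pack the service kit and stack its locking boxes

### The job

Pack the service kit for the road: put every loose tool of the kit that is there (marker pen, tube of test probes) into the open deep box, then close that box with its own lid, pressed home on the rim. Then lift each closed parts box up and off the rail and stack them all, in any order, on the lid of the deep box, so that each box sits fully home and level with the lid lugs below it locked in its base recesses. Keep the parts boxes upright all the way and leave the bottle, the label roll and the solder spool where they stand.

Things in the scene. Friction and masses are not known exactly. Their poses are not given: they have to be found in the camera images.
- deep_box: Open deep box standing loose on the bench, no lid on it: dark plastic, outside 144 long (own x) x 66 wide (own y) x 54 high, walls 2.5, floor 3; inside 139 x 61, 51 deep. Origin: centre of its underside, z up. About 0.5 kg. Keep the arm clear of the tall cabinet at the robot's left: it fills x < 0.29 m, y = 0.26 to 0.46 m (world), up to 440 above the bench.
- lid_center (a point): The deep box's lid, right way up on the bench: grey plate 144 x 66 (own x, y), 8 thick; on top the same four lugs as the parts boxes; below it a plug 135 x 57, 6 deep, fits inside the box's walls with 2 play, either way round. Point: centre of the plate, half-way up its 8 mm edge, 10 above the plug's underside; z up. Seated it is 58 above the deep box's underside. 0.08 kg.
- rail: Fixed rail for the parts boxes: upright steel sheet 4 thick, 330 long (own y), on two posts. Origin: on the bench below the middle of its front face, which looks to own -x; top edge 105 above the bench. The boxes hang on its front about 100 apart, undersides about 72 above the bench. The tester overhangs close behind it.
- marker_center (a point): Black marker pen lying on the bench, round, 124 long, 18 thick. Its origin is its centre, half-way up; its own y axis runs along its length. It may be absent.
- probe_tube_center (a point): Clear tube of spare test probes with red square caps, 122 long, 17 thick (barrel 15). Its origin is its centre, half-way up; its own y axis runs along its length. It may be absent.
- tester_corner (a point): Fixed point: the corner nearest the robot, low and left, of the board tester that overhangs the bench behind the rail, 144 above the bench. The tester is solid from here to +x and -y (world) and up to 500 high; its left side panel reaches down to the bench from 35 behind this point. Thin fixed cables hang from it over the bench's front edge at y = -0.38 to -0.46 m, x = 0.32 to 0.58 m, up to 360 high: keep the arm clear.
- parts_box_1_center (a point): Closed parts box hanging on the rail by its back end, one of three exactly alike (some may be absent): dark body, grey lid snapped shut for good; 144 long (own x, back = +x), 66 wide (own y), 44 high without lugs, about 0.25 kg. Origin: its centre, 22 above the underside, 22 below the lid's top face; own z up. Grip it across the 66 width. It hangs nose down by about 0.035 rad.
- parts_box_2_center (a point): Like parts_box_1. Lugs and recesses of all: four lugs 5 high on the lid, 24 x 18, centred at x +-53, y +-17. Underneath, four recesses 6 deep between a 5 wide outer rim and a cross of webs 8 wide take such lugs with 2 play each way, either way round (half a turn); a box stacked fully home sits 44 above the box below, its underside on the lid's top face.
- parts_box_3_center (a point): Like parts_box_1. Hook of all: at the back end (+x) a lip 50 wide sticks out 9; it rests on the rail's top edge, 11 above the box's centre, and its tooth reaches 13 down behind the rail. Lift the box 16 or more straight up, then draw it off towards its front (-x).
- ipa_bottle: Bystander: squeeze bottle with a blue spout, 43 wide, 121 high, standing; origin at its underside.
- label_roll_b: Bystander: green label roll standing on end, 68 across, 50 high; origin at its underside.
- solder_spool: Bystander: spool of solder with blue flanges, 54 across, 44 high, standing; origin at its underside. Beyond it the fixed screen begins at about x = 0.60 m, y = 0.31 m (world) and goes up and away, its keyboard tray down to 80 above the bench; keep the arm clear.

How it is judged:
By the outcome, as a careful person would: the job done as asked, in the order asked, and still so for the second after the job is handed in, with the robot touching nothing.
Of parts_box_1, parts_box_2, parts_box_3 only 2 to 3 are there at a start; the rules pass over those that are not, and their reading is None.
Of marker, probe_tube only 1 to 2 are there at a start; the rules pass over those that are not, and their reading is None.
At some moment in a run one of marker, probe_tube, deep_lid may be knocked a few centimetres aside while the robot is not near it.
It also fails if it takes over 210 s, if anything falls off the work surface, if the arm or the gripper's body presses on something with over 40 N, if the wrist force passes 120 N, or if a joint passes its speed limit or range.

### The arm

A 6-joint arm with a two-finger parallel gripper is mounted at the origin on a cart in front of the work surface, level with it; the furniture and walls round the work are solid. World frame = base frame: x ahead of the robot, y to its left, z up, the work surface at z = 0. Lengths are in m, angles in degrees, forces in N, time in s.
With the tool pointing down it reaches from about 0.25 to 0.725 m from the base axis. Payload 9.7 kg.
Tool frame: the origin (TCP) lies at the very end of the fingers, on their centre line; the grasp point (between the pads) lies 19 mm behind it; z points along the fingers, y is the direction in which the jaws open and shut (so a half turn about z gives the same grasp; the last joint's range is limited). The gripper opens to 85 mm and grips with 20 to 120 N. Pads are 22 mm wide; open, the fingers measure 114 mm over their backs; the gripper's body (76 mm by 85 mm) begins 54 mm behind the grasp point. The pads swing forward as they close: fully open they stand 13 mm farther back than shut.
Start: joints at [-67.38, 4.979, 10.078, 95.1, 0, 90], TCP at [0.212, -0.508, 0.231] pointing down, gripper open.
Joint ranges: [-179.16, 179.16], [-48.56, 103.87], [-65.8, 70.77], [-126.05, 130.52], [-82.76, 87.17], [-180, 180]. Speed limits (degrees/s): [127.2, 127.2, 147.25, 180, 180, 180].

### API

Orientations are given as [roll, pitch, yaw] about the fixed x, y, z axes, in that order (R = Rz(yaw) Ry(pitch) Rx(roll)).
In Python, from workcell import bot gives the robot as it stands.
- The arm moves only by the shell command python3 -m pendant 'ROWS' [FORCE]. ROWS is JSON, a list that holds one entry, the list of rows, each a list of 7 numbers: the shift along the tool's x, y, z in cm, then the turn, a rotation vector about the tool's x, y, z in rad, then the opening in per cent of the stroke, from 0 (shut) to 100 (fully open). In form: [[[dx, dy, dz, ax, ay, az, gripper], ...]]. A call has 1 to 5 rows; each row shifts and turns the pose as measured when the row begins, along the tool's axes as they then stand; what a row does not reach is not made up. A row lasts 1/12 s, in which the tool goes at most 41.7 mm and 7.16 degrees, less where a joint would pass 70% of its speed; a pose out of reach is approached as far as the arm can. A call with a gripper value outside its range is refused whole. The fingers move at their own pace and stop on an object; FORCE is the grip in N (left out, the last holds). Time passes only in rows, so rows that do not move let the fingers close. It gives the time, the measured TCP pose, the force and the opening at its end, in the units of the state.
- bot.get_obs(): the state, without advancing time (a new reading comes with each control period).
- bot.camera(name): name is "side" or "top" or "wrist"; returns the picture (480x640x3 uint8, red, green, blue); there is no depth.
- bot.get_calibration(name): a dict with "intrinsics" (3x3 intrinsics, pixels), "pose" (4x4, takes a point from camera to world coordinates); the wrist camera has in their place "T_tool_cam" (4x4, takes a point from camera to tool coordinates, whose origin is the TCP and whose axes are the flange's). Camera axes: x right, y down, z forward; pixel columns grow to the right and rows downward; lengths in m; the calibration is good to about 2 mm. A picture is of the moment at which its call begins: read the wrist's pose just before it. get_calibration takes no time and is no camera call.
- bot.job_done(): hands the job in, once; it reports no verdict.
Trained networks look in the newest picture that a camera, given by its name, has taken for a name from the list of things; names that differ only in an ending like _2 or _b are one class to them, and where a whole thing is asked for, a point or a joint stands for the part that bears it (a point fixed in the world has none). Each returns a list of dicts, best first, with "confidence" (0 to 1); they miss things now and then, are a little off and sometimes report something else, mostly with a low value. They report only what shows in the picture. A call takes as long as a camera call.
- bot.masks_of(camera, thing): "pixels" (480x640 bool, what is visible of it) and "extent" ([left, top, right, bottom] in pixels, round what is visible of it).
- bot.mark_of(camera, thing): "uv" ([column, row] in pixels: a listed point, or the origin of a listed thing).
The state is a dict: "time": time; "q": joint angles; "qd": joint speeds; "joint_efforts": joint torques, N m; "ee_pos": TCP position; "tcp_rot": TCP orientation; "wrist_force": force on the tool from outside, world axes, zero at the start; "torque": the same for the moment, N m; "opening": finger opening in m.
Only numpy, scipy, OpenCV 4.12 (cv2) and the standard library are available. Lean on these libraries where they do the work, as an engineer would, in place of code of your own. Each camera call takes 0.05 s, during which the arm holds its last target. There are 200 camera calls.

## Working session

There is one attempt and no reset: what is moved stays moved. The work goes in short steps, Python scripts to look and compute and a shell command to move; the robot and the scene stay as the last step left them, time stands still between calls to the robot, and variables do not carry over. Pictures are saved under pics/ and viewed, about 12 in all and at most 16, crops included, and the job is handed in when it is done.

```bash
ls; mkdir -p pics
cat > h.py <<'E'
import numpy as np,cv2
from workcell import bot
from scipy.spatial.transform import Rotation as R
def snap(c,name=None):
    o=bot.get_obs(); im=bot.camera(c)
    if name: cv2.imwrite(f'pics/{name}.png',im[:,:,::-1])
    cal=bot.get_calibration(c)
    if c=='wrist':
        T=np.eye(4);T[:3,:3]=R.from_euler('xyz',o['tcp_rot'],degrees=True).as_matrix();T[:3,3]=o['ee_pos'];T=T@np.array(cal['T_tool_cam'])
        K=np.array(cal['intrinsics']) if 'intrinsics' in cal else None
    else: T=np.array(cal['pose']);K=np.array(cal['intrinsics'])
    return im,K,T
def ray(K,T,uv,z):
    d=T[:3,:3]@np.linalg.solve(K,[uv[0],uv[1],1.]); return T[:3,3]+d*(z-T[2,3])/d[2]
def proj(K,T,p):
    c=np.linalg.inv(T)@np.append(p,1); u=K@c[:3]; return u[:2]/u[2]
def tri(vs):
    A=np.zeros((3,3));b=np.zeros(3)
    for K,T,uv in vs:
        d=T[:3,:3]@np.linalg.solve(K,[uv[0],uv[1],1.]);d/=np.linalg.norm(d);P=np.eye(3)-np.outer(d,d);A+=P;b+=P@T[:3,3]
    return np.linalg.solve(A,b)
Z={'deep_box':0,'lid_center':.010,'marker_center':.009,'probe_tube_center':.0085,'parts_box_1_center':.094,'tester_corner':.144,'rail':0,'ipa_bottle':0,'label_roll_b':0,'solder_spool':0}
E
python3 - <<'E'
from h import *
o=bot.get_obs();print({k:np.round(v,3) for k,v in o.items()})
for c in ['top','side']:
    im,K,T=snap(c,c+'0');print(c,np.round(T,3).tolist(),np.round(K,1).tolist())
    for n,z in Z.items():
        for r in bot.mark_of(c,n)[:4]: print(n,round(r['confidence'],2),np.round(r['uv'],1),np.round(ray(K,T,r['uv'],z),4))
print({k:np.round(v,4).tolist() for k,v in bot.get_calibration('wrist').items()})
E
```

```text
pics
{'time': np.float64(0.0), 'q': array([-6.7382e+01,  5.0110e+00,  1.0034e+01,  9.5099e+01, -1.0000e-03,
        9.0000e+01]), 'qd': array([ 0.075, -0.15 , -0.   ,  0.033, -0.04 , -0.058]), 'joint_efforts': array([-2.0000e-03, -5.2039e+01,  4.6480e+01,  1.7000e-02, -0.0000e+00,
       -0.0000e+00]), 'ee_pos': array([ 0.211, -0.507,  0.231]), 'tcp_rot': array([-1.79924e+02,  1.00000e-03,  2.26180e+01]), 'wrist_force': array([ 0.115, -0.109, -1.001]), 'torque': array([-0.004, -0.02 , -0.025]), 'opening': np.float64(0.085)}
top [[-0.028, -0.99, 0.137, 0.453], [-0.999, 0.031, 0.02, 0.005], [-0.024, -0.136, -0.99, 1.242], [0.0, 0.0, 0.0, 1.0]] [[613.9, 0.0, 315.4], [0.0, 613.9, 247.8], [0.0, 0.0, 1.0]]
deep_box 0.73 [261.3 282. ] [0.5582 0.1416 0.    ]
lid_center 0.98 [248.6 349.8] [0.4233 0.1679 0.01  ]
lid_center 0.26 [278.2 237.8] [0.6464 0.1047 0.01  ]
marker_center 0.67 [269.  211.7] [0.7012 0.1226 0.009 ]
probe_tube_center 0.72 [276.6 237.3] [0.6477 0.108  0.0085]
probe_tube_center 0.21 [337.2 288.6] [ 0.5397 -0.0118  0.0085]
parts_box_1_center 0.74 [265.8 211. ] [0.6856 0.1205 0
[... 844 characters left out ...]
1613 0.01  ]
marker_center 0.85 [254.  289.8] [0.7005 0.127  0.009 ]
probe_tube_center 0.75 [279.7 294.2] [0.6474 0.1083 0.0085]
parts_box_1_center 0.57 [447.2 214.7] [ 0.4205 -0.2317  0.094 ]
tester_corner 0.72 [359.2 227.7] [ 0.5375 -0.0215  0.144 ]
ipa_bottle 0.7 [243.2 370.5] [0.5957 0.2901 0.    ]
label_roll_b 0.66 [280.1 291.2] [0.6572 0.0942 0.    ]
label_roll_b 0.58 [226.6 280.2] [0.776  0.1289 0.    ]
solder_spool 0.18 [357.9 232.5] [ 0.6144 -0.1749  0.    ]
{'intrinsics': [[430.6184, 0.0, 323.6186], [0.0, 430.6184, 236.2079], [0.0, 0.0, 1.0]], 'T_tool_cam': [[-0.0002, -0.9544, -0.2985, 0.0752], [1.0, -0.0002, 0.0, 0.0007], [-0.0001, -0.2985, 0.9544, -0.1429], [0.0, 0.0, 0.0, 1.0]]}
```

View pics/top0.png

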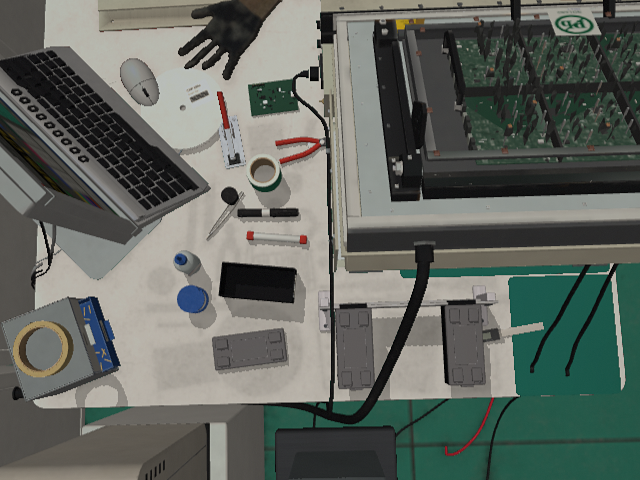

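View pics/side0.png

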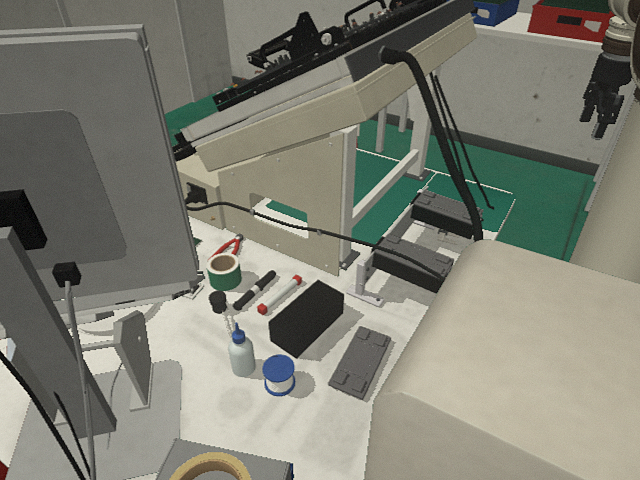

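```bash
python3 - <<'E'
import cv2,numpy as np
s=cv2.imread('pics/side0.png')[150:310,180:500];t=cv2.imread('pics/top0.png')[230:420,200:510]
s=cv2.resize(s,(800,400),interpolation=cv2.INTER_CUBIC);t=cv2.resize(t,(800,490),interpolation=cv2.INTER_CUBIC)
cv2.imwrite('pics/cs.png',s);cv2.imwrite('pics/ct.png',t)
E
python3 - <<'E'
from h import *
Ks=[];
for c in ['top','side']:
    cal=bot.get_calibration(c);Ks.append((np.array(cal['intrinsics']),np.array(cal['pose'])))
(Kt,Tt),(K2,T2)=Ks
def match(topcurve,sidecurve):
    sc=np.array(sidecurve,float); sd=np.concatenate([np.linspace(sc[i],sc[i+1],40) for i in range(len(sc)-1)])
    for uv in topcurve:
        best=min(((np.min(np.linalg.norm(sd-proj(K2,T2,ray(Kt,Tt,uv,z)),axis=1)),z) for z in np.arange(0,.7,.005)))
        print(uv,np.round(best,3),np.round(ray(Kt,Tt,uv,best[1]),3))
print('thick');match([(425,262),(420,290),(408,325),(393,360),(375,395),(350,415)],[(390,55),(410,58),(430,90),(450,140),(465,190),(478,238)])
print('thin');match([(333,150),(332,200),(331,250),(331,300),(331,350),(331,390)],[(190,205),(215,206),(255,205),(290,222),(330,235),(370,245),(400,257),(440,275)])
E
```

```text
thick
(425, 262) [0.388 0.45 ] [ 0.54 -0.12  0.45]
(420, 290) [0.638 0.445] [ 0.504 -0.113  0.445]
(408, 325) [0.803 0.41 ] [ 0.46 -0.1   0.41]
(393, 360) [0.736 0.345] [ 0.411 -0.084  0.345]
(375, 395) [0.288 0.255] [ 0.354 -0.062  0.255]
(350, 415) [0.395 0.23 ] [ 0.321 -0.023  0.23 ]
thin
(333, 150) [0.122 0.11 ] [ 0.796 -0.011  0.11 ]
(332, 200) [0.476 0.105] [ 0.7   -0.006  0.105]
(331, 250) [0.512 0.115] [ 0.604 -0.001  0.115]
(331, 300) [0.293 0.13 ] [0.511 0.002 0.13 ]
(331, 350) [0.662 0.13 ] [0.422 0.004 0.13 ]
(331, 390) [1.856 0.13 ] [0.352 0.007 0.13 ]
```

View pics/ct.png

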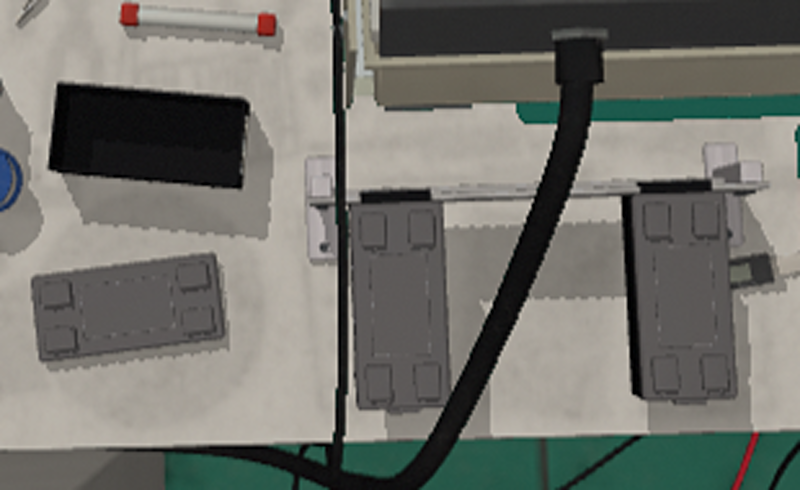

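View pics/cs.png

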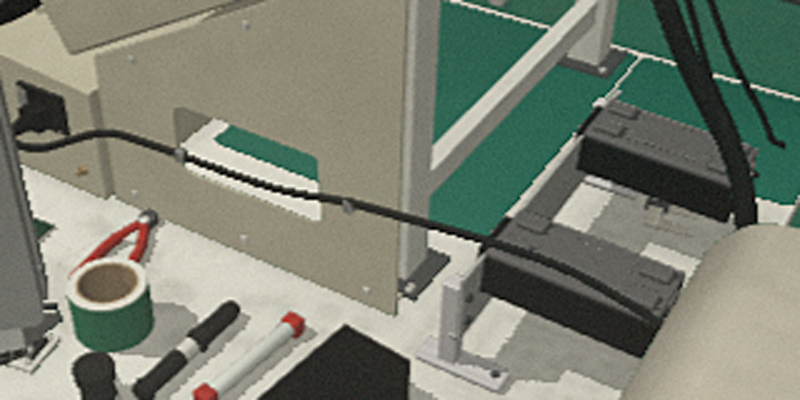

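```bash
cat >> h.py <<'E'
def plan(pos,yaw=None):
    o=bot.get_obs();M=R.from_euler('xyz',o['tcp_rot'],degrees=True);d=np.array(pos)-o['ee_pos']
    print('plan shift cm(tool)',np.round(M.inv().apply(d)*100,2))
    if yaw is not None:
        G=R.from_euler('xyz',[180,0,yaw],degrees=True); rv=(M.inv()*G).as_rotvec();print('  rotvec',np.round(rv,3),' shift after turn',np.round(G.inv().apply(d)*100,2))
def st():
    o=bot.get_obs();print('t',round(o['time'],2),np.round(o['ee_pos'],4),np.round(o['tcp_rot'],2),'F',np.round(o['wrist_force'],1),'op',round(o['opening'],4),'q',np.round(o['q'],0))
E
P="python3 -m pendant"
$P '[[[0,0,-4,0,0,0,100],[0,0,-4,0,0,0,100],[0,0,-4,0,0,0,100],[0,0,-4,0,0,0,100],[0,0,-4,0,0,0,100]]]'
$P '[[[0,0,-3,0,0,0,100],[2.6,-2.9,0,0,0,0,100],[2.6,-2.9,0,0,0,0,100],[2.6,-2.9,0,0,0,0,100],[2.6,-2.9,0,0,0,0,100]]]'
$P '[[[2.6,-2.9,0,0,0,0,100],[2.6,-2.9,0,0,0,0,100],[2.6,-2.9,0,0,0,0,100],[2.3,-3.2,0,0,0,0,100],[2.3,-3.2,0,0,0,0,100]]]'
python3 -c "
from h import *;st();plan([.38,.1,.45],90)"
```

```text
time: 1.52
ee_pos: [0.2103, -0.5046, 0.4182]
tcp_rot: [-178.7, -0.0, 22.6]
wrist_force: [0.5, -1.2, 1.4]
opening: 0.0853
time: 1.93
ee_pos: [0.2698, -0.3751, 0.4478]
tcp_rot: [-179.5, 0.0, 22.2]
wrist_force: [0.8, -0.3, 0.4]
opening: 0.0856
time: 2.35
ee_pos: [0.3291, -0.1809, 0.4482]
tcp_rot: [-179.5, -0.0, 22.0]
wrist_force: [1.1, -0.4, 1.0]
opening: 0.0856
t 2.35 [ 0.3291 -0.1809  0.4482] [-1.7953e+02 -3.0000e-02  2.1970e+01] F [ 1.1 -0.4  1. ] op 0.0856 q [-29.  -6.  25. 122.   0. 129.]
plan shift cm(tool) [ 15.23 -24.15   0.03]
  rotvec [-0.007 -0.005 -1.187]  shift after turn [28.09  5.09 -0.18]
```

```bash
P="python3 -m pendant"
$P '[[[2.3,-3.2,0,0,0,0,100],[2.3,-3.4,0,0,0,0,100],[2.3,-3.4,0,0,0,0,100],[2.2,-3.4,0,0,0,0,100],[2.2,-3.4,0,0,0,0,100]]]' >/dev/null
$P '[[[2.2,-3.4,0,0,0,0,100],[2.2,-3.4,0,0,0,0,100],[0,0,0,0,0,-0.12,100],[0,0,0,0,0,-0.12,100],[0,0,0,0,0,-0.12,100]]]' >/dev/null
$P '[[[0,0,0,0,0,-0.12,100],[0,0,0,0,0,-0.12,100],[0,0,0,0,0,-0.12,100],[0,0,0,0,0,-0.12,100],[0,0,0,0,0,-0.12,100]]]' >/dev/null
$P '[[[0,0,0,0,0,-0.12,100],[0,0,0,0,0,-0.12,100],[0,0,0,0,0,-0.1,100],[0,0,0,0,0,0,100]]]'
python3 - <<'E'
from h import *
st();plan([.62,.12,.40],90)
im,K,T=snap('wrist','w1')
for n in ['deep_box','lid_center','marker_center','probe_tube_center']:
    for r in bot.mark_of('wrist',n)[:3]: print(n,round(r['confidence'],2),np.round(r['uv'],1),np.round(ray(K,T,r['uv'],Z[n]),4))
E
```

```text
time: 3.93
ee_pos: [0.3835, 0.1164, 0.4511]
tcp_rot: [179.8, -0.5, 99.5]
wrist_force: [-0.3, -0.7, -0.7]
opening: 0.0854
t 3.93 [0.3835 0.1164 0.4511] [179.76  -0.48  99.46] F [-0.3 -0.7 -0.7] op 0.0854 q [ 17.  -3.  28. 121.   0.  97.]
plan shift cm(tool) [-3.57 23.36  5.18]
  rotvec [ 0.004 -0.009  0.165]  shift after turn [ 0.36 23.65  5.11]
deep_box 0.58 [451.7 166.5] [0.5589 0.1397 0.    ]
deep_box 0.5 [600.1 200. ] [0.777  0.1283 0.    ]
lid_center 0.63 [361.  129.4] [0.4254 0.1683 0.01  ]
marker_center 0.81 [549.6 196.2] [0.6999 0.1228 0.009 ]
probe_tube_center 0.62 [508.9 203.6] [0.6476 0.1034 0.0085]
```

View pics/w1.png

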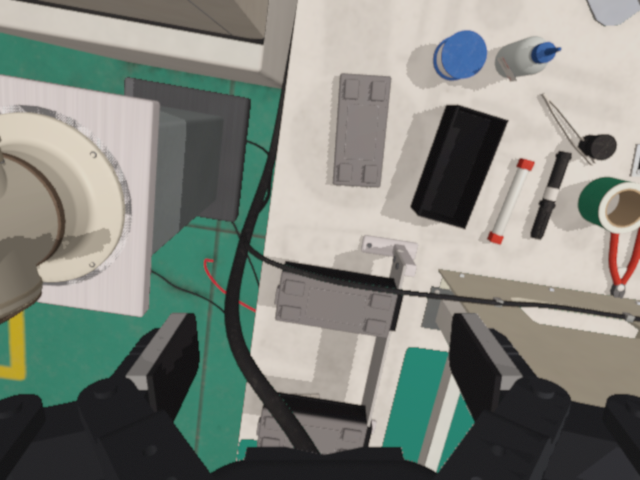

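```bash
cat >> h.py <<'E'
def rect(cam,thing,z,k=0,K=None,T=None,im=None):
    ms=bot.masks_of(cam,thing)
    for m in ms[:3]:
        v,u=np.nonzero(m['pixels'])
        if len(u)<20: continue
        c,_=cv2.findContours(m['pixels'].astype(np.uint8),cv2.RETR_EXTERNAL,cv2.CHAIN_APPROX_NONE);c=max(c,key=cv2.contourArea)[:,0]
        W=np.array([ray(K,T,p,z)[:2] for p in c],np.float32)*1000
        (cx,cy),(a,b),ang=cv2.minAreaRect(W); ang=ang if a>b else ang+90
        print(thing,cam,round(m['confidence'],2),'c',round(cx,1),round(cy,1),'size',round(max(a,b),1),round(min(a,b),1),'long-axis deg',round((ang+90)%180-90,1))
E
python3 - <<'E'
from h import *
for c in ['wrist','top']:
    im,K,T=snap(c)
    for n,z in [('marker_center',.009),('probe_tube_center',.0085),('lid_center',.014),('deep_box',.054)]: rect(c,n,z,K=K,T=T)
E
```

```text
marker_center wrist 0.56 c 699.9 122.3 size 124.9 23.3 long-axis deg 87.6
probe_tube_center wrist 0.78 c 647.3 105.7 size 123.8 23.8 long-axis deg 83.9
lid_center wrist 0.74 c 425.5 164.5 size 145.6 68.8 long-axis deg -84.3
lid_center wrist 0.59 c 645.4 106.5 size 122.2 23.6 long-axis deg 84.4
lid_center wrist 0.54 c 438.2 -86.9 size 186.8 82.5 long-axis deg -1.0
deep_box wrist 0.89 c 547.6 143.7 size 144.9 81.3 long-axis deg 83.5
marker_center top 0.6 c 700.6 125.7 size 125.3 20.8 long-axis deg 88.2
probe_tube_center top 0.72 c 648.9 108.4 size 121.7 17.5 long-axis deg 83.8
lid_center top 0.74 c 428.5 141.2 size 96.7 71.4 long-axis deg -84.5
deep_box top 0.72 c 555.1 143.0 size 148.7 71.1 long-axis deg 82.5
```

```bash
P="python3 -m pendant"
$P '[[[0,0,0,0,0,0.12,47],[0,0,0,0,0,0.12,47],[0,0,0,0,0,0.03,47],[0,0,0,0,0,0,47]]]'
python3 -c "
from h import *;st();plan([.648,.1065,.2],84)"
```

```text
time: 5.02
ee_pos: [0.3836, 0.1164, 0.451]
tcp_rot: [179.9, -0.5, 83.0]
wrist_force: [0.5, 0.1, -0.6]
opening: 0.0404
t 5.02 [0.3836 0.1164 0.451 ] [179.92  -0.53  83.  ] F [ 0.5  0.1 -0.6] op 0.0404 q [ 17.  -3.  28. 121.   0. 114.]
plan shift cm(tool) [ 2.01 26.33 25.15]
  rotvec [ 0.001 -0.009 -0.018]  shift after turn [ 1.78 26.4  25.1 ]
```

```bash
P="python3 -m pendant"
$P '[[[0.2,2.6,2.5,0,-0.009,-0.018,47],[0.2,2.6,2.5,0,0,0,47],[0.2,2.6,2.5,0,0,0,47],[0.2,2.6,2.5,0,0,0,47],[0.2,2.6,2.5,0,0,0,47]]]'
$P '[[[0.2,2.6,2.5,0,0,0,47],[0.2,2.6,2.5,0,0,0,47],[0.2,2.6,2.5,0,0,0,47],[0.2,2.6,2.5,0,0,0,47],[0,0,0,0,0,0,47]]]'
python3 - <<'E'
from h import *
im,K,T=snap('wrist','w2');st()
for n,z in [('marker_center',.009),('probe_tube_center',.0085),('deep_box',.054)]:
    rect('wrist',n,z,K=K,T=T)
    for r in bot.mark_of('wrist',n)[:2]: print(n,round(r['confidence'],2),np.round(r['uv'],1),np.round(ray(K,T,r['uv'],Z[n]),4))
plan([.648,.1065,.1],84)
E
```

```text
time: 5.43
ee_pos: [0.5167, 0.1133, 0.3311]
tcp_rot: [179.1, -0.3, 84.6]
wrist_force: [0.8, -0.3, 0.5]
opening: 0.0404
time: 5.85
ee_pos: [0.629, 0.1111, 0.2193]
tcp_rot: [179.5, -0.2, 85.1]
wrist_force: [0.4, 0.5, -1.6]
opening: 0.0402
t 5.9 [0.6276 0.1112 0.222 ] [179.46  -0.21  85.07] F [-0.5 -0.3 -0.8] op 0.0401 q [ 10.  17.  23.  95.   0. 105.]
marker_center wrist 0.68 c 700.3 122.4 size 126.4 19.1 long-axis deg 88.8
marker_center 0.74 [406.5 173.2] [0.6996 0.1247 0.009 ]
probe_tube_center wrist 0.9 c 647.9 105.2 size 124.9 17.8 long-axis deg 83.8
probe_tube_center wrist 0.63 c 700.2 122.2 size 126.1 17.9 long-axis deg 88.7
probe_tube_center 0.59 [346.3 198.1] [0.6488 0.1081 0.0085]
deep_box wrist 0.76 c 557.7 142.9 size 144.9 73.1 long-axis deg 83.3
deep_box 0.69 [235.3 169.1] [0.5581 0.1391 0.    ]
plan shift cm(tool) [-0.44  1.89 13.  ]
  rotvec [ 0.019 -0.007  0.018]  shift after turn [-0.31  2.15 12.96]
```

View pics/w2.png

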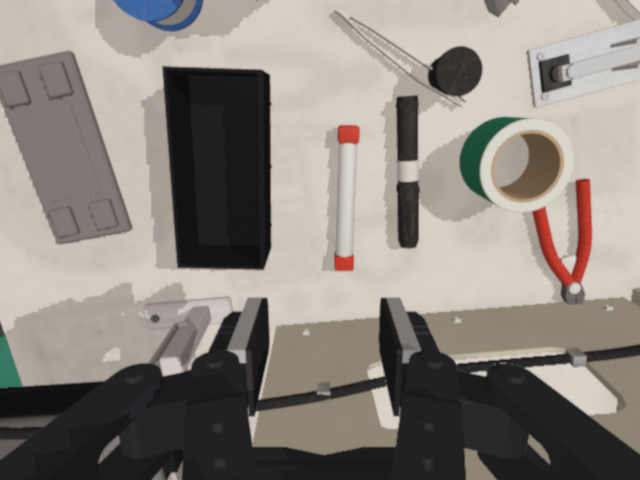

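```bash
P="python3 -m pendant"
$P '[[[-0.1,0.7,4,0.01,-0.007,0.018,47],[-0.1,0.7,4,0,0,0,47],[-0.1,0.7,3.5,0,0,0,47],[0,0,2,0,0,0,47],[0,0,0,0,0,0,47]]]'
python3 -c "
from h import *;st();plan([.6482,.1065,.005],84)"
```

```text
time: 6.62
ee_pos: [0.6522, 0.1082, 0.102]
tcp_rot: [178.4, -0.3, 84.1]
wrist_force: [-0.3, 0.7, -0.7]
opening: 0.0398
t 6.62 [0.6522 0.1082 0.102 ] [178.44  -0.27  84.11] F [-0.3  0.7 -0.7] op 0.0398 q [  9.  18.  11.  81.  -0. 105.]
plan shift cm(tool) [-0.26 -0.64  9.69]
  rotvec [ 0.027 -0.005  0.002]  shift after turn [-0.21 -0.38  9.7 ]
```

```bash
P="python3 -m pendant"
$P '[[[-0.1,-0.3,0,0.027,-0.005,0,47],[-0.1,-0.1,2.5,0.005,0,0,47],[0,0,2.5,0.005,0,0,47],[0,0,2,0.005,0,0,47],[0,0,0,0,0,0,47]]]'
python3 -c "
from h import *;st();plan([.6482,.1065,.005],84)"
```

```text
time: 7.03
ee_pos: [0.6497, 0.1079, 0.0422]
tcp_rot: [-179.8, -0.2, 84.2]
wrist_force: [-0.1, 0.9, -0.7]
opening: 0.0405
t 7.03 [0.6497 0.1079 0.0422] [-1.7978e+02 -1.7000e-01  8.4210e+01] F [-0.1  0.9 -0.7] op 0.0405 q [  9.  20.   7.  77.   0. 105.]
plan shift cm(tool) [-0.16 -0.12  3.72]
  rotvec [-0.004 -0.003  0.004]  shift after turn [-0.15 -0.14  3.72]
```

```bash
P="python3 -m pendant"
$P '[[[-0.1,-0.1,1.5,0,0,0,47],[0,0,1.5,0,0,0,47],[0,0,0.8,0,0,0,47],[0,0,0,0,0,0,47]]]' 30
python3 -c "
from h import *;st();plan([.6482,.1065,.005],84)"
$P '[[[0,0,0,0,0,0,0],[0,0,0,0,0,0,0],[0,0,0,0,0,0,0],[0,0,0,0,0,0,0],[0,0,0,0,0,0,0]]]' 30
```

```text
time: 7.37
ee_pos: [0.6517, 0.1082, 0.0125]
tcp_rot: [179.6, -0.3, 84.3]
wrist_force: [-0.3, -0.2, -0.7]
opening: 0.0403
t 7.37 [0.6517 0.1082 0.0125] [179.61  -0.33  84.27] F [-0.3 -0.2 -0.7] op 0.0403 q [  9.  21.   4.  73.   0. 105.]
plan shift cm(tool) [-0.21 -0.34  0.75]
  rotvec [ 0.007 -0.006  0.005]  shift after turn [-0.21 -0.33  0.75]
time: 7.78
ee_pos: [0.6536, 0.1087, 0.0175]
tcp_rot: [179.3, -0.4, 84.3]
wrist_force: [0.1, 0.4, -0.1]
opening: 0.0
```

```bash
P="python3 -m pendant"
$P '[[[0,-0.3,-1.5,0,0,0,47],[0,-0.1,-0.5,0.005,0,0,47],[0,0,0,0,0,0,47],[0,0,0,0,0,0,47]]]' 30
python3 -c "
from h import *;
im,K,T=snap('top');rect('top','probe_tube_center',.0085,K=K,T=T)
im,K,T=snap('wrist');rect('wrist','probe_tube_center',.0085,K=K,T=T)
st();plan([.6485,.1065,.003],84)"
```

```text
time: 8.12
ee_pos: [0.6497, 0.109, 0.0386]
tcp_rot: [179.6, -0.4, 84.3]
wrist_force: [-0.5, 0.0, -1.3]
opening: 0.0398
probe_tube_center wrist 0.64 c 652.2 103.5 size 128.9 17.3 long-axis deg 83.8
t 8.32 [0.6492 0.109  0.0377] [179.66  -0.4   84.28] F [0.4 0.4 0. ] op 0.0401 q [  9.  20.   6.  76.   0. 105.]
plan shift cm(tool) [-0.28 -0.06  3.47]
  rotvec [ 0.006 -0.007  0.005]  shift after turn [-0.25 -0.04  3.47]
```

```bash
P="python3 -m pendant"
$P '[[[-0.1,0,1.5,0.006,0,0,47],[-0.1,-0.05,1.5,0.005,0,0,47],[0,-0.1,0.8,0.005,0,0,47],[0,-0.1,0.5,0,0,0,47]]]' 30
python3 -c "
from h import *;st();plan([.6495,.1065,.003],84)"
```

```text
time: 8.65
ee_pos: [0.6488, 0.1074, -0.0019]
tcp_rot: [-179.8, -0.5, 84.3]
wrist_force: [-28.9, -5.0, 95.0]
opening: 0.04
t 8.65 [ 0.6488  0.1074 -0.0019] [-179.77   -0.48   84.28] F [-28.9  -5.   95. ] op 0.04 q [  9.  21.   4.  72.   1. 105.]
plan shift cm(tool) [-0.08  0.07 -0.49]
  rotvec [-0.004 -0.008  0.005]  shift after turn [-0.09  0.08 -0.49]
```

```bash
P="python3 -m pendant"
$P '[[[0,0,-0.5,0,0,0,47]]]' 30
$P '[[[0,0,0,0,0,0,20]]]' 30
python3 -c "
from h import *;st();plan([.6495,.1065,.004],84)"
```

```text
time: 8.73
ee_pos: [0.6487, 0.1072, 0.0036]
tcp_rot: [-179.8, -0.5, 84.3]
wrist_force: [1.0, -1.2, -1.5]
opening: 0.0399
time: 8.82
ee_pos: [0.6494, 0.1072, 0.0049]
tcp_rot: [-179.9, -0.5, 84.3]
wrist_force: [-0.4, 0.3, -0.5]
opening: 0.0294
t 8.82 [0.6494 0.1072 0.0049] [-179.9    -0.52   84.26] F [-0.4  0.3 -0.5] op 0.0294 q [  9.  21.   4.  73.   1. 105.]
plan shift cm(tool) [-0.07  0.02  0.09]
  rotvec [-0.002 -0.009  0.005]  shift after turn [-0.07  0.02  0.09]
```

```bash
P="python3 -m pendant"
$P '[[[0,0,0.15,0,0,0,0],[0,0,0.1,0,0,0,0],[0,0,0.1,0,0,0,0],[0,0,0.1,0,0,0,0]]]' 40
python3 -c "
from h import *;st()"
```

```text
time: 9.15
ee_pos: [0.6494, 0.1072, 0.0026]
tcp_rot: [-180.0, -0.5, 84.2]
wrist_force: [-5.6, -2.2, 17.3]
opening: 0.0135
t 9.15 [0.6494 0.1072 0.0026] [-179.96   -0.55   84.25] F [-5.6 -2.2 17.3] op 0.0135 q [  9.  21.   4.  73.   1. 105.]
```

```bash
P="python3 -m pendant"
$P '[[[0,0,-2,0,0,0,0],[0,0,-4,0,0,0,0],[0,0,-4,0,0,0,0],[0,0,-4,0,0,0,0],[0.2,-3,-1,0,0,0,0]]]' 40
python3 - <<'E'
from h import *
st();im,K,T=snap('wrist','w3')
rect('wrist','deep_box',.054,K=K,T=T);print(T[:3,3])
ms=bot.masks_of('wrist','deep_box')
m=ms[0]['pixels'].astype(np.uint8);c,_=cv2.findContours(m,cv2.RETR_EXTERNAL,cv2.CHAIN_APPROX_NONE);c=max(c,key=cv2.contourArea)
a=cv2.approxPolyDP(c,6,True)[:,0]
for p in a: print(p,np.round(ray(K,T,p,.054),4),np.round(ray(K,T,p,0),4))
plan([.557,.14,.13],84)
E
```

```text
time: 9.57
ee_pos: [0.6186, 0.1097, 0.1453]
tcp_rot: [-179.0, -0.3, 84.2]
wrist_force: [1.4, 0.7, 1.6]
opening: 0.0129
t 9.57 [0.6186 0.1097 0.1453] [-179.     -0.3    84.17] F [1.4 0.7 1.6] op 0.0129 q [ 10.  16.  13.  88.   1. 106.]
deep_box wrist 0.74 c 558.4 142.6 size 144.4 73.1 long-axis deg 83.3
[0.6284422  0.18321176 0.28859113]
[135  53] [0.5312 0.2183 0.054 ] [0.5088 0.2263 0.    ]
[161 308] [0.5141 0.0764 0.054 ] [0.4878 0.0519 0.    ]
[268 311] [0.5785 0.0685 0.054 ] [0.567  0.0421 0.    ]
[280 280] [0.5884 0.0878 0.054 ] [0.5791 0.0659 0.    ]
[275  62] [0.6015 0.2067 0.054 ] [0.5953 0.2121 0.    ]
[265  55] [0.5969 0.2105 0.054 ] [0.5897 0.2167 0.    ]
plan shift cm(tool) [ 2.41 -5.83  1.23]
  rotvec [-0.025 -0.003  0.005]  shift after turn [ 2.39 -5.87  1.07]
```

View pics/w3.png

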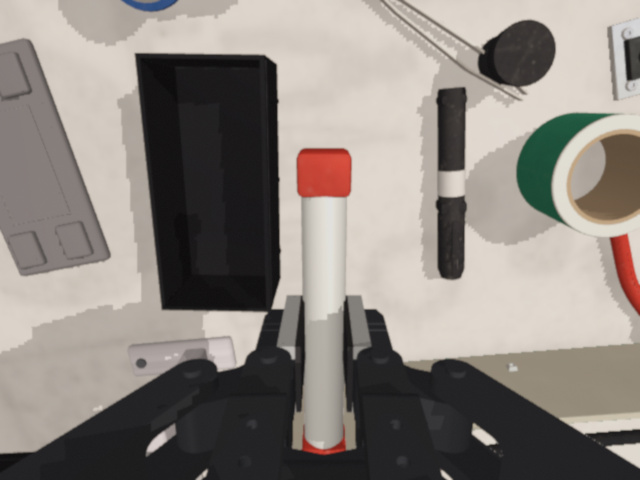

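```bash
P="python3 -m pendant"
$P '[[[0.9,-2.5,0.3,-0.02,0,0.01,0],[0.9,-2.5,0,0,0,0.01,0],[0.4,-1.0,0,0,0,0,0],[0,0,0,0,0,0,0]]]' 40
python3 -c "
from h import *;st();plan([.5555,.143,.03],83)"
```

```text
time: 10.05
ee_pos: [0.5524, 0.1381, 0.1269]
tcp_rot: [-179.0, 0.1, 83.0]
wrist_force: [-0.1, 0.3, 0.6]
opening: 0.0135
t 10.05 [0.5524 0.1381 0.1269] [-1.7898e+02  1.0000e-01  8.2990e+01] F [-0.1  0.3  0.6] op 0.0135 q [ 14.   8.   2.  85.   0. 111.]
plan shift cm(tool) [0.55 0.42 9.68]
  rotvec [-0.018  0.002 -0.   ]  shift after turn [0.53 0.25 9.69]
```

```bash
P="python3 -m pendant"
$P '[[[0.5,0.3,1.5,-0.018,0,0,0],[0,0,2.2,0,0,0,0],[0,0,0.1,0,0,0,0]]]' 40
python3 -c "
from h import *;st();plan([.5555,.143,.03],83)"
```

```text
time: 10.3
ee_pos: [0.5556, 0.1423, 0.0834]
tcp_rot: [-179.8, 0.2, 83.0]
wrist_force: [-0.9, 0.0, -0.8]
opening: 0.0131
t 10.3 [0.5556 0.1423 0.0834] [-179.83    0.21   83.05] F [-0.9  0.  -0.8] op 0.0131 q [ 14.   8.  -3.  79.  -0. 111.]
plan shift cm(tool) [ 0.09 -0.    5.34]
  rotvec [-0.003  0.004  0.001]  shift after turn [ 0.07 -0.02  5.34]
```

```bash
P="python3 -m pendant"
$P '[[[0,0,1.5,0,0,0,0],[0,0,1.5,0,0,0,0],[0,0,1.5,0,0,0,0],[0,0,0.8,0,0,0,0]]]' 40
$P '[[[0,0,0.1,0,0,0,28],[0,0,0.1,0,0,0,28],[0,0,0.1,0,0,0,28]]]'
$P '[[[0,0,-1.5,0,0,0,28],[0,0,-3,0,0,0,28],[0,0,-4,0,0,0,28],[0,0,-4,0,0,0,40],[0,0,0,0,0,0,40]]]'
python3 - <<'E'
from h import *
im,K,T=snap('wrist','w4');st()
for n,z in [('marker_center',.009),('probe_tube_center',.015)]: rect('wrist',n,z,K=K,T=T)
plan([.7003,.1235,.1],88.3)
E
```

```text
time: 10.63
ee_pos: [0.5567, 0.1407, 0.0265]
tcp_rot: [-179.6, 0.3, 83.0]
wrist_force: [-0.3, -0.5, -0.3]
opening: 0.0131
time: 10.88
ee_pos: [0.5566, 0.1396, 0.0214]
tcp_rot: [-179.4, 0.4, 83.0]
wrist_force: [0.2, 0.0, 0.4]
opening: 0.0242
time: 11.3
ee_pos: [0.5574, 0.1397, 0.1524]
tcp_rot: [-179.3, 0.5, 82.9]
wrist_force: [0.7, -0.1, 0.9]
opening: 0.0342
t 11.35 [0.557  0.1396 0.1494] [-179.14    0.5    82.94] F [0.1 0.8 0.4] op 0.0338 q [ 14.   8.   5.  87.  -0. 111.]
marker_center wrist 0.97 c 700.4 122.2 size 129.1 23.2 long-axis deg 89.5
probe_tube_center wrist 0.64 c 556.2 138.9 size 123.0 16.0 long-axis deg 82.9
plan shift cm(tool) [ 0.28 14.68  4.13]
  rotvec [-0.022  0.01  -0.094]  shift after turn [-1.13 14.55  4.44]
```

View pics/w4.png

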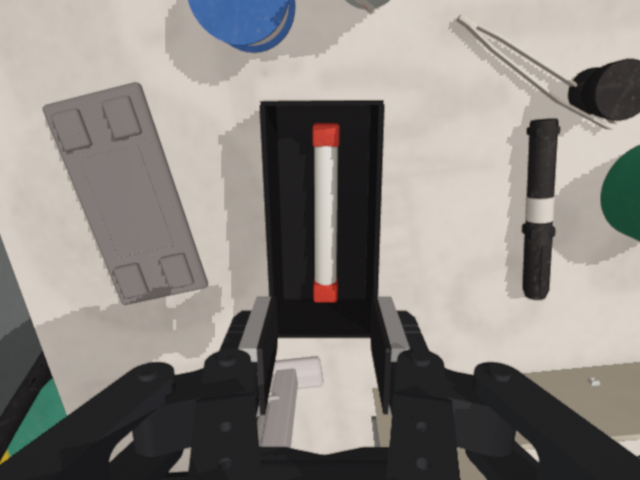

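```bash
P="python3 -m pendant"
$P '[[[0,0,0,-0.02,0.01,-0.095,45],[-0.28,3.6,0.2,0,0,0,45],[-0.28,3.6,0.5,0,0,0,45],[-0.28,3.6,1.5,0,0,0,45],[-0.28,3.6,1.5,0,0,0,45]]]' 30
python3 -c "
from h import *;st();plan([.7003,.1235,.05],88.5)"
```

```text
time: 11.87
ee_pos: [0.6941, 0.1241, 0.1035]
tcp_rot: [-179.6, 0.0, 88.9]
wrist_force: [0.3, 0.2, 0.7]
opening: 0.0384
t 11.87 [0.6941 0.1241 0.1035] [-1.7958e+02  4.0000e-02  8.8860e+01] F [0.3 0.2 0.7] op 0.0384 q [ 10.  27.  22.  86.   0. 101.]
plan shift cm(tool) [-0.05  0.66  5.35]
  rotvec [-0.007  0.001  0.006]  shift after turn [-0.05  0.63  5.35]
```

```bash
P="python3 -m pendant"
$P '[[[0,0.5,2.5,0,0,0,45],[0,0.1,2.5,0,0,0,45],[0,0,0.5,0,0,0,45]]]' 30
python3 -c "
from h import *;st();plan([.7003,.1235,.0045],88.5)
im,K,T=snap('wrist');rect('wrist','marker_center',.009,K=K,T=T)"
```

```text
time: 12.12
ee_pos: [0.7037, 0.1218, 0.0356]
tcp_rot: [-179.1, 0.2, 88.7]
wrist_force: [-1.7, -0.4, -1.3]
opening: 0.0386
t 12.12 [0.7037 0.1218 0.0356] [-1.7911e+02  1.6000e-01  8.8730e+01] F [-1.7 -0.4 -1.3] op 0.0386 q [ 10.  29.  18.  80.   0. 101.]
plan shift cm(tool) [ 0.17 -0.3   3.12]
  rotvec [-0.015  0.003  0.004]  shift after turn [ 0.16 -0.35  3.11]
marker_center wrist 0.9 c 700.3 121.1 size 130.0 18.3 long-axis deg 89.1
```

```bash
P="python3 -m pendant"
$P '[[[0.1,-0.3,1.0,-0.012,0,0,45],[0,0,0.9,0,0,0,45],[0,0,0.4,0,0,0,45],[0,0,0.1,0,0,0,45]]]' 30
python3 -c "
from h import *;st();plan([.7003,.1225,.0045],88.5)"
```

```text
time: 12.55
ee_pos: [0.7009, 0.1239, 0.0211]
tcp_rot: [179.7, 0.1, 88.8]
wrist_force: [0.3, 0.2, 0.3]
opening: 0.0383
t 12.55 [0.7009 0.1239 0.0211] [1.7975e+02 6.0000e-02 8.8800e+01] F [0.3 0.2 0.3] op 0.0383 q [ 10.  28.  15.  77.  -0. 101.]
plan shift cm(tool) [-0.14 -0.06  1.66]
  rotvec [0.004 0.001 0.005]  shift after turn [-0.15 -0.05  1.66]
```

```bash
P="python3 -m pendant"
$P '[[[-0.1,-0.05,0.7,0,0,0,45],[0,0,0.6,0,0,0,45],[0,0,0.3,0,0,0,45]]]' 30
python3 -c "
from h import *;st();plan([.7003,.1225,.0045],88.5)"
```

```text
time: 12.8
ee_pos: [0.7019, 0.1233, 0.008]
tcp_rot: [179.5, -0.0, 88.8]
wrist_force: [0.2, 0.3, -0.6]
opening: 0.0386
t 12.8 [0.7019 0.1233 0.008 ] [179.47  -0.    88.82] F [ 0.2  0.3 -0.6] op 0.0386 q [ 10.  28.  14.  75.  -0. 101.]
plan shift cm(tool) [-0.08 -0.16  0.35]
  rotvec [ 0.009 -0.     0.006]  shift after turn [-0.09 -0.15  0.35]
```

```bash
P="python3 -m pendant"
$P '[[[0,-0.15,0.3,0,0,0,45],[0,0,0.1,0,0,0,0],[0,0,0.1,0,0,0,0],[0,0,0.1,0,0,0,0],[0,0,0.1,0,0,0,0]]]' 40
python3 -c "
from h import *;st()"
```

```text
time: 13.22
ee_pos: [0.7004, 0.1233, 0.0026]
tcp_rot: [179.4, -0.0, 88.8]
wrist_force: [-3.3, -0.5, 6.7]
opening: 0.0166
t 13.22 [0.7004 0.1233 0.0026] [ 1.7941e+02 -1.0000e-02  8.8810e+01] F [-3.3 -0.5  6.7] op 0.0166 q [ 10.  28.  13.  74.  -0. 101.]
```

```bash
P="python3 -m pendant"
$P '[[[0,0,-2,0,0,0,0],[0,0,-4,0,0,0,0],[0,0,-4,0,0,0,0],[0,0,-2.5,0,0,0.05,0],[0,-3,0,0,0,0.05,0]]]' 40
python3 -c "
from h import *;st();plan([.5525,.143,.13],83)"
```

```text
time: 13.63
ee_pos: [0.671, 0.1248, 0.1287]
tcp_rot: [179.6, 0.0, 82.9]
wrist_force: [1.1, 0.2, 0.1]
opening: 0.0166
t 13.63 [0.671  0.1248 0.1287] [1.7965e+02 1.0000e-02 8.2930e+01] F [1.1 0.2 0.1] op 0.0166 q [ 11.  22.  19.  87.  -0. 108.]
plan shift cm(tool) [  0.35 -11.98  -0.21]
  rotvec [ 0.006  0.    -0.001]  shift after turn [  0.36 -11.98  -0.13]
```

```bash
P="python3 -m pendant"
$P '[[[0.1,-3.4,-0.3,0,0,0,0],[0.1,-3.4,0,0,0,0,0],[0.1,-2.6,0,0,0,0,0],[0,-0.8,0,0,0,0,0],[0,0,0.1,0,0,0,0]]]' 40
python3 -c "
from h import *;st();plan([.5525,.143,.03],83)"
```

```text
time: 14.05
ee_pos: [0.5661, 0.1414, 0.134]
tcp_rot: [179.3, -0.1, 82.7]
wrist_force: [0.2, -0.1, -1.0]
opening: 0.0161
t 14.05 [0.5661 0.1414 0.134 ] [ 1.7929e+02 -1.5000e-01  8.2700e+01] F [ 0.2 -0.1 -1. ] op 0.0161 q [ 14.   8.   3.  84.  -0. 111.]
plan shift cm(tool) [-0.04 -1.5  10.38]
  rotvec [ 0.012 -0.003 -0.005]  shift after turn [-1.00e-02 -1.37e+00  1.04e+01]
```

```bash
P="python3 -m pendant"
$P '[[[0,-1.3,1.5,0.01,0,0,0],[0,-0.1,2,0,0,0,0],[0,0,1,0,0,0,0],[0,0,0.1,0,0,0,0]]]' 40
python3 -c "
from h import *;st();plan([.5525,.142,.03],83)"
```

```text
time: 14.38
ee_pos: [0.5556, 0.1435, 0.0882]
tcp_rot: [179.6, -0.2, 82.7]
wrist_force: [-1.4, -0.5, -0.2]
opening: 0.0164
t 14.38 [0.5556 0.1435 0.0882] [179.58  -0.25  82.71] F [-1.4 -0.5 -0.2] op 0.0164 q [ 14.   7.  -3.  79.   0. 112.]
plan shift cm(tool) [-0.21 -0.34  5.82]
  rotvec [ 0.007 -0.004 -0.005]  shift after turn [-0.19 -0.29  5.82]
```

```bash
P="python3 -m pendant"
$P '[[[-0.1,-0.4,1.5,0.005,0,0,0],[0,0,1.5,0,0,0,0],[0,0,1.4,0,0,0,0],[0,0,0.6,0,0,0,0]]]' 40
python3 -c "
from h import *;st()"
$P '[[[0,0,0,0,0,0,28],[0,0,0.1,0,0,0,29],[0,0,0.1,0,0,0,29]]]'
$P '[[[0,0,-1.5,0,0,0,29],[0,0,-3,0,0,0,29],[0,0,-4,0,0,0,29],[0,0,-4,0,0,0,29],[0,0,0,0,0,0,60]]]'
python3 - <<'E'
from h import *
im,K,T=snap('wrist','w5');st()
for n,z in [('marker_center',.015),('probe_tube_center',.015),('lid_center',.014)]: rect('wrist',n,z,K=K,T=T)
plan([.4255,.166,.15],96)
E
```

```text
time: 14.72
ee_pos: [0.5562, 0.1428, 0.0385]
tcp_rot: [179.7, -0.3, 82.6]
wrist_force: [-0.6, 0.6, 0.4]
opening: 0.016
t 14.72 [0.5562 0.1428 0.0385] [179.7   -0.3   82.64] F [-0.6  0.6  0.4] op 0.016 q [ 14.   9.  -7.  74.   0. 112.]
time: 14.97
ee_pos: [0.5575, 0.1425, 0.0364]
tcp_rot: [179.7, -0.3, 82.6]
wrist_force: [0.7, 0.3, 0.3]
opening: 0.025
time: 15.38
ee_pos: [0.5565, 0.1416, 0.1677]
tcp_rot: [179.8, -0.2, 82.6]
wrist_force: [1.7, 0.4, 1.4]
opening: 0.0354
t 15.43 [0.5561 0.1415 0.1647] [179.95  -0.18  82.58] F [0.9 0.  0.2] op 0.0427 q [ 14.   7.   5.  88.   0. 112.]
marker_center wrist 0.72 c 554.6 138.0 size 134.5 19.7 long-axis deg 82.0
lid_center wrist 0.57 c 427.1 165.2 size 143.6 67.3 long-axis deg -84.2
plan shift cm(tool) [  0.83 -13.05   0.93]
  rotvec [-0.007 -0.001 -0.234]  shift after turn [  3.83 -12.51   0.83]
```

View pics/w5.png

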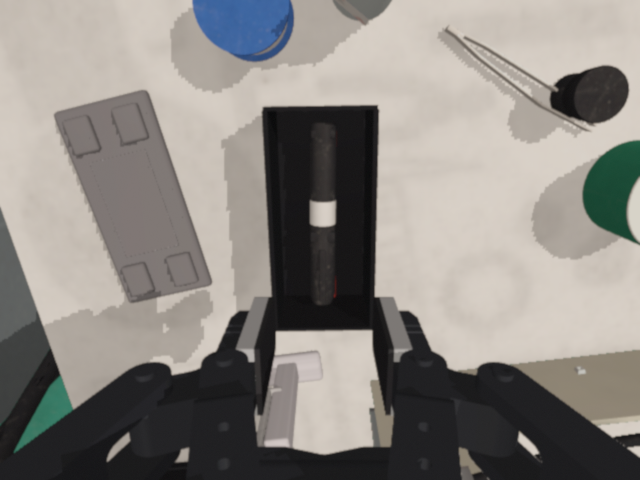

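```bash
P="python3 -m pendant"
$P '[[[0,0,0,0,0,-0.115,100],[0,0,0,0,0,-0.115,100],[1,-3.2,0,0,0,0,100],[1,-3.2,0,0,0,0,100],[1,-3.2,0,0,0,0,100]]]'
$P '[[[0.8,-2.5,0,0,0,0,100],[0,-0.4,0.1,0,0,0,100],[0,0,0.1,0,0,0,100]]]'
python3 - <<'E'
from h import *
im,K,T=snap('wrist','w6');st()
rect('wrist','lid_center',.014,K=K,T=T)
for r in bot.mark_of('wrist','lid_center')[:2]: print(round(r['confidence'],2),np.round(ray(K,T,r['uv'],.01),4))
plan([.426,.166,.05],95.8)
E
```

```text
time: 16.0
ee_pos: [0.4535, 0.1587, 0.1487]
tcp_rot: [-178.8, 0.1, 96.3]
wrist_force: [-0.3, 0.1, 0.5]
opening: 0.0853
time: 16.25
ee_pos: [0.4162, 0.1635, 0.1434]
tcp_rot: [-178.3, 0.2, 96.4]
wrist_force: [-0.4, 0.1, 0.5]
opening: 0.0853
t 16.3 [0.4166 0.1634 0.1431] [-1.7833e+02  1.6000e-01  9.6370e+01] F [0.  0.3 0.2] op 0.0859 q [ 21.  -8. -13.  87.   0. 105.]
lid_center wrist 0.75 c 425.8 165.3 size 143.6 65.4 long-axis deg -84.1
0.67 [0.4281 0.1651 0.01  ]
0.41 [0.565  0.1351 0.01  ]
plan shift cm(tool) [0.2  1.09 9.34]
  rotvec [-0.028  0.003  0.009]  shift after turn [0.18 0.82 9.37]
```

```bash
P="python3 -m pendant"
$P '[[[0.1,0.7,2,-0.028,0,0.01,100],[0,0.1,2.5,0,0,0,100],[0,0,2,0,0,0,100],[0,0,0.5,0,0,0,100]]]'
python3 -c "
from h import *;st();plan([.4262,.1655,-.002],95.8)"
```

```text
time: 16.73
ee_pos: [0.431, 0.1648, 0.0721]
tcp_rot: [179.7, 0.1, 95.5]
wrist_force: [-0.2, -0.3, 0.3]
opening: 0.0854
t 16.73 [0.431  0.1648 0.0721] [1.7972e+02 1.3000e-01 9.5550e+01] F [-0.2 -0.3  0.3] op 0.0854 q [ 21.  -8. -20.  77.  -0. 105.]
plan shift cm(tool) [ 0.14 -0.51  7.41]
  rotvec [ 0.005  0.002 -0.004]  shift after turn [ 0.12 -0.47  7.41]
```

```bash
P="python3 -m pendant"
$P '[[[0.1,-0.5,1.8,0.004,0,0,100],[0,0,1.8,0,0,0,100],[0,0,1.2,0,0,0,100],[0,0,0.3,0,0,0,100]]]'
python3 -c "
from h import *;st();plan([.4262,.1655,-.002],95.8)"
```

```text
time: 17.07
ee_pos: [0.4288, 0.1644, 0.019]
tcp_rot: [-180.0, 0.2, 95.4]
wrist_force: [-0.0, 0.1, -0.1]
opening: 0.0851
t 17.07 [0.4288 0.1644 0.019 ] [-1.7998e+02  1.6000e-01  9.5390e+01] F [-0.   0.1 -0.1] op 0.0851 q [ 21.  -6. -24.  72.  -0. 106.]
plan shift cm(tool) [ 0.14 -0.25  2.1 ]
  rotvec [-0.     0.003 -0.007]  shift after turn [ 0.14 -0.25  2.1 ]
```

```bash
P="python3 -m pendant"
$P '[[[0.1,-0.25,0.7,0,0,-0.006,100],[0,0,0.7,0,0,0,100],[0,0,0.3,0,0,0,100]]]'
python3 -c "
from h import *;st();plan([.4262,.1655,-.002],95.8)"
```

```text
time: 17.32
ee_pos: [0.4276, 0.1651, 0.0021]
tcp_rot: [180.0, 0.2, 95.7]
wrist_force: [0.1, 0.4, -0.5]
opening: 0.085
t 17.32 [0.4276 0.1651 0.0021] [1.7997e+02 1.5000e-01 9.5720e+01] F [ 0.1  0.4 -0.5] op 0.085 q [ 21.  -6. -26.  70.  -0. 105.]
plan shift cm(tool) [ 0.05 -0.14  0.4 ]
  rotvec [ 0.001  0.003 -0.001]  shift after turn [ 0.05 -0.14  0.41]
```

```bash
P="python3 -m pendant"
$P '[[[0,-0.12,0.4,0,0,0,100]]]'
$P '[[[0,0,0,0,0,0,70]]]' 30
$P '[[[0,0,0,0,0,0,60],[0,0,0,0,0,0,50]]]' 30
python3 -c "
from h import *;st()"
$P '[[[0,0,0,0,0,0,40],[0,0,0,0,0,0,40]]]' 30
```

```text
time: 17.4
ee_pos: [0.427, 0.1652, -0.0017]
tcp_rot: [179.9, 0.1, 95.7]
wrist_force: [-0.2, -0.1, 0.7]
opening: 0.0856
time: 17.48
ee_pos: [0.4266, 0.1651, -0.0021]
tcp_rot: [179.9, 0.1, 95.7]
wrist_force: [0.0, 0.3, -0.4]
opening: 0.0756
time: 17.65
ee_pos: [0.427, 0.1654, -0.0012]
tcp_rot: [179.9, 0.1, 95.7]
wrist_force: [0.8, 0.4, 0.1]
opening: 0.0651
t 17.65 [ 0.427   0.1654 -0.0012] [1.7988e+02 1.3000e-01 9.5730e+01] F [0.8 0.4 0.1] op 0.0651 q [ 21.  -6. -26.  69.  -0. 106.]
time: 17.82
ee_pos: [0.4274, 0.1655, -0.0005]
tcp_rot: [179.8, 0.1, 95.7]
wrist_force: [0.3, -0.4, -0.6]
opening: 0.0651
```

```bash
P="python3 -m pendant"
$P '[[[0,0,-1,0,0,0,40],[0,0,-3,0,0,0,40],[0,0,-3.5,0,0,0,40],[0,0,-3.5,0,0,0,40],[0,0,-2,0,0,0,40]]]' 40
python3 - <<'E'
from h import *
st();cal=bot.get_calibration('wrist');K=np.array(cal['intrinsics'])
def TT(p,r):
    T=np.eye(4);T[:3,:3]=R.from_euler('xyz',r,degrees=True).as_matrix();T[:3,3]=p;return T@np.array(cal['T_tool_cam'])
im=cv2.imread('pics/w5.png');T=TT([.5561,.1415,.1647],[179.95,-.18,82.58])
im2=cv2.imread('pics/w4.png');T2=TT([.557,.1396,.1494],[-179.14,.5,82.94])
for im,T in((im,T),(im2,T2)):
    d=((im.max(2)<42)*255).astype(np.uint8)
    x0=230;sub=d[85:300,x0:420]
    L=[];Rr=[]
    for v in range(130,290,4):
        row=np.nonzero(d[v,240:410])[0]+240
        a=ray(K,T,(row.min()-.5,v),.054);b=ray(K,T,(row.max()+.5,v),.054);L.append(a[:2]);Rr.append(b[:2])
    top=[]
    for u in range(290,360,4):
        col=np.nonzero(d[80:130,u])[0]+80; top.append(ray(K,T,(u,col.min()-.5),.054)[:2])
    L,Rr,top=map(np.array,(L,Rr,top))
    for A,n in((L,'L'),(Rr,'R')):
        p=np.polyfit(A[:,1],A[:,0],1);print(n,'ang',round(90-np.degrees(np.arctan(p[0])),2),'x at y=.142',round(np.polyval(p,.142),4))
    p=np.polyfit(top[:,0],top[:,1],1);print('top y at x .564',np.polyval(p,.564).round(4),np.degrees(np.arctan(p[0])).round(2))
E
```

```text
time: 18.23
ee_pos: [0.4233, 0.1643, 0.1318]
tcp_rot: [-179.7, 0.3, 95.7]
wrist_force: [0.5, 0.8, -1.2]
opening: 0.0647
t 18.23 [0.4233 0.1643 0.1318] [-179.66    0.26   95.74] F [ 0.5  0.8 -1.2] op 0.0647 q [ 21.  -9. -14.  85.  -0. 106.]
L ang 83.37 x at y=.142 0.5218
R ang 83.36 x at y=.142 0.5869
top y at x .564 0.2138 -6.4
L ang 83.43 x at y=.142 0.5219
R ang 83.28 x at y=.142 0.5869
top y at x .564 0.2137 -7.07
```

```bash
P="python3 -m pendant"
$P '[[[0,0,0,0,0,0.11,40],[0,0,0,0,0,0.105,40]]]' 40
python3 -c "
from h import *;st();plan([.555,.1423,.125],83.35)"
```

```text
time: 18.4
ee_pos: [0.4255, 0.1652, 0.1397]
tcp_rot: [179.8, 0.1, 83.2]
wrist_force: [-0.3, 0.0, -0.9]
opening: 0.0642
t 18.4 [0.4255 0.1652 0.1397] [1.798e+02 7.000e-02 8.324e+01] F [-0.3  0.  -0.9] op 0.0642 q [ 21.  -9. -14.  85.  -0. 118.]
plan shift cm(tool) [-0.75 13.13  1.51]
  rotvec [ 0.003  0.001 -0.002]  shift after turn [-0.78 13.13  1.47]
```

```bash
P="python3 -m pendant"
$P '[[[-0.2,3,0,0,0,0,40],[-0.2,3.3,0,0,0,0,40],[-0.2,3.3,0.5,0,0,0,40],[-0.15,2.5,0.5,0,0,0,40],[0,0.5,0.1,0,0,0,40]]]' 40
$P '[[[0,0,0.1,0,0,0,40]]]'
python3 -c "
from h import *;st();plan([.555,.1423,.085],83.35)"
```

```text
time: 18.82
ee_pos: [0.5547, 0.1423, 0.1374]
tcp_rot: [179.3, -0.2, 82.9]
wrist_force: [0.3, -0.7, -0.5]
opening: 0.065
time: 18.9
ee_pos: [0.5557, 0.1419, 0.1365]
tcp_rot: [179.3, -0.2, 82.9]
wrist_force: [0.2, -0.3, -0.7]
opening: 0.0646
t 18.9 [0.5557 0.1419 0.1365] [179.29  -0.18  82.87] F [ 0.2 -0.3 -0.7] op 0.0646 q [ 14.   7.   1.  84.  -0. 111.]
plan shift cm(tool) [ 0.02 -0.14  5.15]
  rotvec [ 0.012 -0.003 -0.008]  shift after turn [ 0.04 -0.08  5.15]
```

```bash
P="python3 -m pendant"
$P '[[[0,-0.1,1.5,0.012,-0.003,-0.008,40],[0,0,2,0,0,0,40],[0,0,1.5,0,0,0,40],[0,0,0.4,0,0,0,40]]]' 40
python3 - <<'E'
from h import *
st();plan([.555,.1423,.06],83.35);im,K,T=snap('wrist','w7')
E
```

```text
time: 19.23
ee_pos: [0.5526, 0.1428, 0.0812]
tcp_rot: [-180.0, -0.0, 83.5]
wrist_force: [-0.1, 0.4, -0.5]
opening: 0.0645
t 19.23 [0.5526 0.1428 0.0812] [-1.7997e+02 -3.0000e-02  8.3460e+01] F [-0.1  0.4 -0.5] op 0.0645 q [ 14.   8.  -4.  79.   0. 111.]
plan shift cm(tool) [-0.03  0.25  2.12]
  rotvec [-0.001 -0.001  0.002]  shift after turn [-0.03  0.25  2.12]
```

View pics/w7.png

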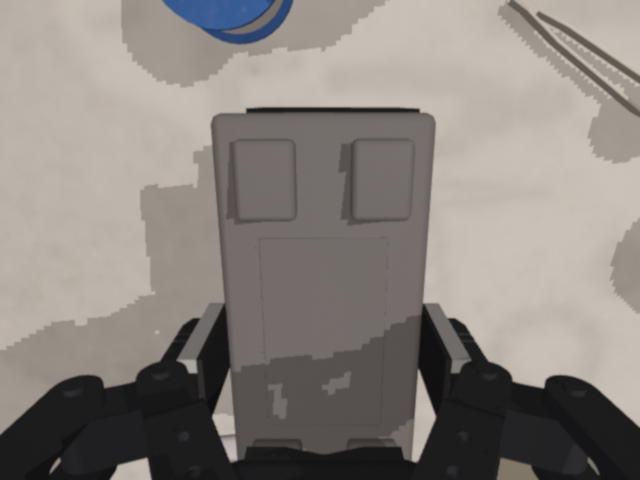

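Run:
```python
from h import *
st();cal=bot.get_calibration('wrist');K=np.array(cal['intrinsics'])
T=np.eye(4);T[:3,:3]=R.from_euler('xyz',[-179.97,-.03,83.46],degrees=True).as_matrix();T[:3,3]=[.5526,.1428,.0812];T=T@np.array(cal['T_tool_cam'])
im=cv2.imread('pics/w7.png');d=im.max(2)<50
for v in (108,109,110): 
    r=np.nonzero(d[v,200:460])[0]+200;print(v,r.min(),r.max(),np.round(ray(K,T,(r.min()-.5,v),.054),4),np.round(ray(K,T,(r.max()+.5,v),.054),4))
for uv in [(213,116),(435,116)]: print(np.round(ray(K,T,uv,.0957),4))
print(ray(K,T,(333,107),.054))
```

```text
t 19.28 [0.5523 0.1428 0.0812] [-1.7994e+02 -2.0000e-02  8.3460e+01] F [-0.4 -0.1 -1.8] op 0.0642 q [ 14.   8.  -4.  79.   0. 111.]
108 262 350 [0.5371 0.2178 0.054 ] [0.5706 0.214  0.054 ]
109 248 412 [0.5317 0.218  0.054 ] [0.5939 0.2109 0.054 ]
110 247 418 [0.5313 0.2177 0.054 ] [0.5961 0.2103 0.054 ]
[0.5287 0.2171 0.0957]
[0.5921 0.2098 0.0957]
[0.56402851 0.2150713  0.054     ]
```

```bash
P="python3 -m pendant"
$P '[[[0.1,0.3,0.6,0,0,0,40],[0,0,0.6,0,0,0,40],[0,0,0.3,0,0,0,40]]]' 40
python3 -c "
from h import *;st();plan([.5553,.1433,.055],83.35)"
```

```text
time: 19.53
ee_pos: [0.5548, 0.1443, 0.0671]
tcp_rot: [180.0, -0.1, 83.6]
wrist_force: [-0.4, -0.7, -1.0]
opening: 0.0646
t 19.53 [0.5548 0.1443 0.0671] [ 1.7999e+02 -6.0000e-02  8.3560e+01] F [-0.4 -0.7 -1. ] op 0.0646 q [ 15.   8.  -5.  77.   0. 111.]
plan shift cm(tool) [-0.1   0.06  1.21]
  rotvec [ 0.    -0.001  0.004]  shift after turn [-0.1   0.06  1.21]
```

```bash
P="python3 -m pendant"
$P '[[[-0.1,0.05,0.5,0,0,0.003,40],[0,0,0.4,0,0,0,40]]]' 40
python3 -c "
from h import *;st();plan([.5553,.1433,.0475],83.35)"
$P '[[[0,0,0.2,0,0,0,40],[0,0,0.2,0,0,0,40]]]' 40
python3 -c "
from h import *;st();plan([.5553,.1433,.0475],83.35)"
```

```text
time: 19.7
ee_pos: [0.5555, 0.1436, 0.0583]
tcp_rot: [179.9, -0.1, 83.4]
wrist_force: [0.6, -0.6, -1.1]
opening: 0.0644
t 19.7 [0.5555 0.1436 0.0583] [ 1.7991e+02 -9.0000e-02  8.3390e+01] F [ 0.6 -0.6 -1.1] op 0.0644 q [ 14.   8.  -5.  76.   0. 111.]
plan shift cm(tool) [-0.03 -0.02  1.08]
  rotvec [ 0.002 -0.002  0.001]  shift after turn [-0.03 -0.02  1.08]
time: 19.87
ee_pos: [0.5555, 0.1435, 0.0538]
tcp_rot: [179.9, -0.1, 83.4]
wrist_force: [-0.3, 0.5, -0.3]
opening: 0.0649
t 19.87 [0.5555 0.1435 0.0538] [ 1.7991e+02 -9.0000e-02  8.3390e+01] F [-0.3  0.5 -0.3] op 0.0649 q [ 14.   8.  -6.  76.   0. 111.]
plan shift cm(tool) [-0.02 -0.02  0.63]
  rotvec [ 0.002 -0.002  0.001]  shift after turn [-0.02 -0.02  0.63]
```

```bash
P="python3 -m pendant"
$P '[[[0,0,0.25,0,0,0,40],[0,0,0.2,0,0,0,40]]]' 40
$P '[[[0,0,0.2,0,0,0,40]]]' 40
python3 -c "
from h import *;st();plan([.5553,.1433,.0475],83.35)"
```

```text
time: 20.03
ee_pos: [0.5557, 0.1435, 0.0491]
tcp_rot: [179.9, -0.1, 83.4]
wrist_force: [-0.2, -0.0, -1.3]
opening: 0.0645
time: 20.12
ee_pos: [0.5559, 0.1435, 0.0472]
tcp_rot: [179.9, -0.1, 83.4]
wrist_force: [0.1, 0.1, 6.1]
opening: 0.0643
t 20.12 [0.5559 0.1435 0.0472] [ 1.7986e+02 -1.1000e-01  8.3380e+01] F [0.1 0.1 6.1] op 0.0643 q [ 14.   9.  -6.  75.   0. 111.]
plan shift cm(tool) [-0.03 -0.06 -0.03]
  rotvec [ 0.002 -0.002  0.   ]  shift after turn [-0.03 -0.06 -0.03]
```

```bash
P="python3 -m pendant"
$P '[[[0,0,0.15,0,0,0,40]]]' 40
$P '[[[0,0,0.05,0,0,0,90],[0,0,0,0,0,0,100],[0,0,0,0,0,0,100],[0,0,-1,0,0,0,100]]]' 
$P '[[[0,0,-3,0,0,0,100],[0,0,-4,0,0,0,100],[0,0,-3,0,0,0,100]]]'
python3 - <<'E'
from h import *
st();im,K,T=snap('wrist','w8')
rect('wrist','lid_center',.062,K=K,T=T)
for c in ('wrist','top','side'):
    if c!='wrist': im,K,T=snap(c)
    for r in bot.mark_of(c,'lid_center')[:2]: print(c,round(r['confidence'],2),np.round(ray(K,T,r['uv'],.058),4),r['uv'])
E
```

```text
time: 20.2
ee_pos: [0.556, 0.1435, 0.0466]
tcp_rot: [179.8, -0.1, 83.4]
wrist_force: [-7.6, -2.1, 20.6]
opening: 0.0644
time: 20.53
ee_pos: [0.5553, 0.1433, 0.0551]
tcp_rot: [179.9, -0.1, 83.4]
wrist_force: [0.5, 0.3, -0.2]
opening: 0.0856
time: 20.78
ee_pos: [0.552, 0.1424, 0.1538]
tcp_rot: [-179.5, 0.1, 83.4]
wrist_force: [0.6, 0.2, 0.9]
opening: 0.0851
t 20.78 [0.552  0.1424 0.1538] [-1.7953e+02  1.2000e-01  8.3370e+01] F [0.6 0.2 0.9] op 0.0851 q [ 14.   7.   4.  87.   0. 111.]
lid_center wrist 0.56 c 555.3 144.0 size 143.6 66.3 long-axis deg 83.6
wrist 0.94 [0.5546 0.1427 0.058 ] [330.2, 235.7]
top 0.77 [0.555  0.1468 0.058 ] [255.3, 281.3]
side 0.59 [0.558  0.1371 0.058 ] [307.5, 303.0]
side 0.45 [0.4981 0.3032 0.058 ] [281.6, 382.1]
```

View pics/w8.png

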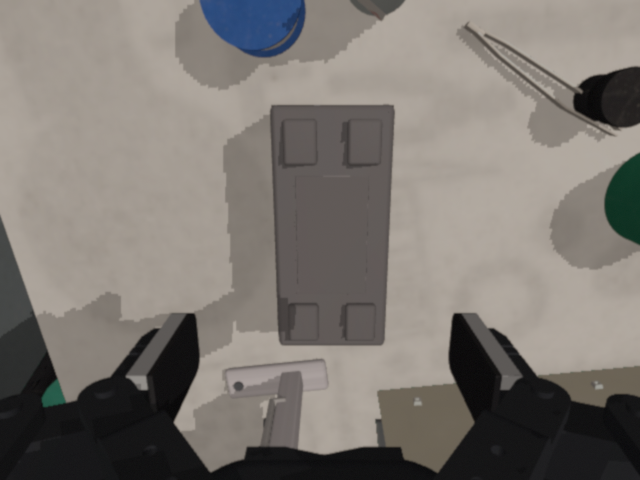

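```bash
P="python3 -m pendant"
$P '[[[-0.6,-1.75,-3.2,0,0,0,100],[-0.6,-1.75,-3.2,0,0,0,100],[-0.6,-1.75,-3.2,0,0,0,100],[-0.6,-1.75,-3.2,0,0,0,100],[-0.6,-1.75,-3.2,0,0,0,100]]]' >/dev/null
$P '[[[-0.6,-1.75,-3.2,0,0,0,100],[-0.6,-1.75,-3.2,0,0,0,100],[-0.6,-1.75,-3.2,0,0,0,100],[-0.6,-1.75,-3.2,0,0,0,100],[-0.6,-1.75,-2,0,0,0,100]]]' >/dev/null
python3 -c "
from h import *;st();plan([.37,-.235,.47],0)
im,K,T=snap('top');rect('top','parts_box_1_center',.116,K=K,T=T)
im,K,T=snap('side');rect('side','parts_box_1_center',.116,K=K,T=T)
"
```

```text
t 21.97 [0.3673 0.1017 0.458 ] [-177.65    0.85   83.38] F [-0.4  0.  -0.2] op 0.0855 q [ 15.  -3.  30. 125.   0. 112.]
plan shift cm(tool) [-33.43   4.12  -0.87]
  rotvec [-0.023  0.042  1.455]  shift after turn [ 0.27 33.67 -1.2 ]
parts_box_1_center top 0.69 c 428.1 -232.9 size 156.6 73.0 long-axis deg -0.1
parts_box_1_center side 0.55 c 423.8 -207.8 size 159.0 121.9 long-axis deg -3.1
```

```bash
P="python3 -m pendant"
$P '[[[-3.7,0.45,-0.2,-0.02,0.02,0,100],[-3.7,0.45,-0.2,-0.02,0.02,0,100],[-3.7,0.45,0,0,0,0,100],[-3.7,0.45,0,0,0,0,100],[-3.7,0.45,0,0,0,0,100]]]' >/dev/null
$P '[[[-3.7,0.45,0,0,0,0,100],[-3.7,0.45,0,0,0,0.12,100],[-3.5,0.8,0,0,0,0.12,100],[-3.2,1.2,0,0,0,0.12,100],[0,0,0,0,0,0.12,100]]]'
$P '[[[0,0,0,0,0,0.12,100],[0,0,0,0,0,0.12,100],[0,0,0,0,0,0.12,100],[0,0,0,0,0,0.12,100],[0,0,0,0,0,0.12,100]]]' >/dev/null
$P '[[[0,0,0,0,0,0.12,100],[0,0,0,0,0,0.12,100],[0,0,0,0,0,0,100]]]'
python3 - <<'E'
from h import *
st();im,K,T=snap('wrist','w9');plan([.415,-.233,.2],0)
rect('wrist','parts_box_1_center',.116,K=K,T=T)
for r in bot.mark_of('wrist','parts_box_1_center')[:3]: print(round(r['confidence'],2),np.round(ray(K,T,r['uv'],.094),4),r['uv'])
for n in ('rail','tester_corner'):
    for r in bot.mark_of('wrist',n)[:1]: print(n,round(r['confidence'],2),np.round(ray(K,T,r['uv'],Z[n]),4),r['uv'])
E
```

```text
time: 23.0
ee_pos: [0.3783, -0.2424, 0.4277]
tcp_rot: [-177.4, -0.8, 55.8]
wrist_force: [-0.1, 0.7, -1.1]
opening: 0.0854
time: 23.67
ee_pos: [0.3817, -0.25, 0.4053]
tcp_rot: [-176.5, 3.1, 5.7]
wrist_force: [-0.1, -0.4, -0.1]
opening: 0.0854
t 23.67 [ 0.3817 -0.25    0.4053] [-176.47    3.06    5.73] F [-0.1 -0.4 -0.1] op 0.0854 q [-34.   5.  30. 120.   1. 141.]
plan shift cm(tool) [ 4.58 -0.08 20.33]
  rotvec [-0.059  0.057  0.105]  shift after turn [ 3.33 -1.71 20.5 ]
parts_box_1_center wrist 0.55 c 428.7 -239.4 size 153.6 65.5 long-axis deg 0.4
0.96 [ 0.4244 -0.2409  0.094 ] [336.6, 117.6]
rail 0.64 [ 0.4984 -0.141   0.    ] [260.4, 35.6]
```

View pics/w9.png

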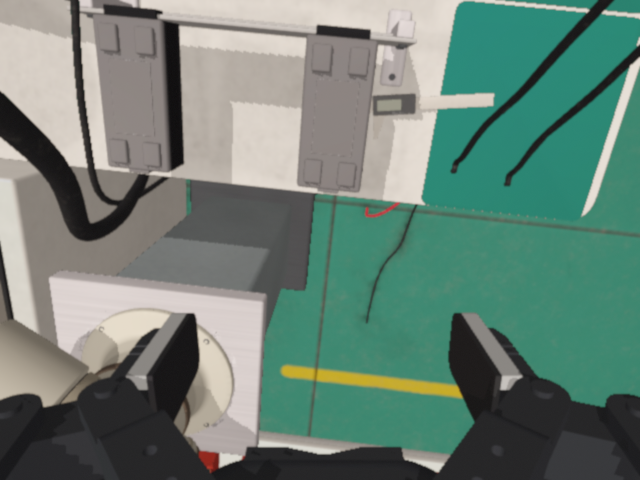

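```bash
P="python3 -m pendant"
$P '[[[0,0,0,-0.06,0.057,0.105,100],[0.9,-0.4,4,0,0,0,100],[0.9,-0.3,4,0,0,0,100],[0.9,-0.3,4,0,0,0,100],[0.9,-0.3,4,0,0,0,100]]]' 
$P '[[[0,0,1,0,0,0,100],[0,0,0,0,0,0,100]]]'
python3 - <<'E'
from h import *
st();im,K,T=snap('wrist','w10');plan([.422,-.237,.15],0)
rect('wrist','parts_box_1_center',.116,K=K,T=T)
for r in bot.mark_of('wrist','parts_box_1_center')[:3]: print(round(r['confidence'],2),np.round(ray(K,T,r['uv'],.094),4),r['uv'])
E
```

```text
time: 24.33
ee_pos: [0.4199, -0.2387, 0.2521]
tcp_rot: [179.5, -0.8, 0.8]
wrist_force: [0.9, -0.1, 0.2]
opening: 0.0858
time: 24.5
ee_pos: [0.4187, -0.2366, 0.2331]
tcp_rot: [179.8, -0.3, 1.1]
wrist_force: [-0.2, -0.1, 1.0]
opening: 0.0853
t 24.5 [ 0.4187 -0.2366  0.2331] [179.8   -0.33   1.1 ] F [-0.2 -0.1  1. ] op 0.0853 q [-29.  -5.   0.  95.  -0. 149.]
plan shift cm(tool) [0.28 0.01 8.38]
  rotvec [ 0.003 -0.006  0.019]  shift after turn [0.33 0.03 8.38]
parts_box_1_center wrist 0.64 c 430.2 -239.0 size 152.6 65.9 long-axis deg 0.1
0.73 [ 0.4272 -0.2388  0.094 ] [324.9, 207.4]
```

```bash
P="python3 -m pendant"
$P '[[[0.3,0.1,1.5,0.003,0.03,0.018,100],[0.3,0,2.5,0,0,0,100],[0,0,2.5,0,0,0,100],[0,0,1.5,0,0,0,100],[0,0,0.3,0,0,0,100]]]'
python3 - <<'E'
from h import *
st();plan([.425,-.2388,.075],0.1)
E
```

```text
time: 25.07
ee_pos: [0.4336, -0.2427, 0.164]
tcp_rot: [179.3, -3.3, 0.0]
wrist_force: [0.3, -0.2, 0.2]
opening: 0.0855
t 25.07 [ 0.4336 -0.2427  0.164 ] [ 1.7931e+02 -3.3100e+00  4.0000e-02] F [ 0.3 -0.2  0.2] op 0.0855 q [-30.  -6.  -9.  84.   1. 150.]
plan shift cm(tool) [-1.37 -0.5   8.83]
  rotvec [ 0.012 -0.058 -0.001]  shift after turn [-0.86 -0.39  8.9 ]
```

```bash
P="python3 -m pendant"
$P '[[[-1.0,-0.4,1,0.012,-0.023,0,100],[-0.2,0,1.8,0,0,0,100],[0,0,1.8,0,0,0,100],[0,0,0.8,0,0,0,100],[0,0,0.2,0,0,0,100]]]'
python3 - <<'E'
from h import *
st();plan([.425,-.2388,.075],0.1)
E
```

```text
time: 25.48
ee_pos: [0.4246, -0.2406, 0.1131]
tcp_rot: [179.8, -2.2, 0.1]
wrist_force: [-0.2, -0.3, 0.9]
opening: 0.0856
t 25.48 [ 0.4246 -0.2406  0.1131] [ 1.7983e+02 -2.2200e+00  7.0000e-02] F [-0.2 -0.3  0.9] op 0.0856 q [-30.  -6. -14.  80.   1. 150.]
plan shift cm(tool) [-0.11 -0.19  3.81]
  rotvec [ 0.003 -0.039 -0.001]  shift after turn [ 0.04 -0.18  3.81]
```

```bash
P="python3 -m pendant"
$P '[[[-0.1,-0.2,1.2,0,0,0,100],[0,0,1.2,0,0,0,100],[0,0,1.0,0,0,0,100],[0,0,0.2,0,0,0,100]]]'
python3 - <<'E'
from h import *
st();plan([.425,-.2388,.075],0.1)
im,K,T=snap('wrist','w11')
E
```

```text
time: 25.82
ee_pos: [0.4261, -0.2394, 0.0773]
tcp_rot: [179.7, -2.4, 0.1]
wrist_force: [-0.1, 0.3, -0.3]
opening: 0.0853
t 25.82 [ 0.4261 -0.2394  0.0773] [ 1.7973e+02 -2.3700e+00  7.0000e-02] F [-0.1  0.3 -0.3] op 0.0853 q [-30.  -6. -18.  76.   1. 150.]
plan shift cm(tool) [-0.11 -0.06  0.22]
  rotvec [ 0.005 -0.041 -0.001]  shift after turn [-0.11 -0.06  0.23]
```

View pics/w11.png

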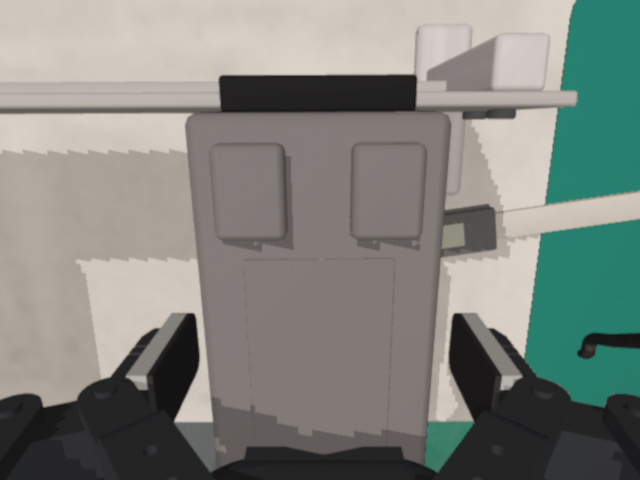

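```bash
P="python3 -m pendant"
$P '[[[-0.1,-0.05,0.2,0,0.0,0,80],[0,0,0.05,0,0,0,60],[0,0,0.05,0,0,0,50],[0,0,0.05,0,0,0,50]]]' 60
python3 -c "
from h import *;st()"
$P '[[[0,0,-0.8,0,0,0,50],[0,0,-0.8,0,0,0,50],[0,0,-0.8,0,0,0,50],[0,0,-0.3,0,0,0,50]]]' 60
python3 -c "
from h import *;st()"
```

```text
time: 26.2
ee_pos: [0.4251, -0.2383, 0.0754]
tcp_rot: [179.8, -2.4, 0.1]
wrist_force: [-2.0, 0.2, 0.7]
opening: 0.0653
t 26.2 [ 0.4251 -0.2383  0.0754] [ 1.7979e+02 -2.4000e+00  7.0000e-02] F [-2.   0.2  0.7] op 0.0653 q [-30.  -6. -18.  76.   1. 150.]
time: 26.53
ee_pos: [0.4241, -0.2381, 0.1037]
tcp_rot: [179.8, -2.4, 0.1]
wrist_force: [-0.2, -0.2, -1.9]
opening: 0.0653
t 26.53 [ 0.4241 -0.2381  0.1037] [ 1.7981e+02 -2.4100e+00  9.0000e-02] F [-0.2 -0.2 -1.9] op 0.0653 q [-30.  -7. -15.  79.   1. 150.]
```

```bash
P="python3 -m pendant"
$P '[[[-2,0,-0.2,0,0,0,50],[-3,0,-0.2,0,0,0,50],[-2,0,-1,0,-0.02,0,50],[0,0,-3,0,-0.02,0,50],[0,0,-4,0,0,0,50]]]' 60 
$P '[[[0,0,-4,0,0,0,50],[0,0,-4,0,0,0,50],[0,0,-4,0,0,0,50],[0,0,-4,0,0,0,50],[0,0,-4,0,0,0,50]]]' 60 
$P '[[[0,0,-4,0,0,0,50],[0,0,-4,0,0,0,50],[0,0,-2.5,0,0,0,50],[0,0,0,0,0,0,50]]]' 60 
python3 -c "
from h import *;st();plan([.37,.1,.47],83.4)"
```

```text
time: 26.95
ee_pos: [0.3467, -0.2357, 0.1812]
tcp_rot: [-179.8, 0.6, 0.1]
wrist_force: [1.2, -0.6, -1.6]
opening: 0.0653
time: 27.37
ee_pos: [0.3451, -0.2347, 0.3895]
tcp_rot: [-179.8, 0.7, 0.1]
wrist_force: [2.3, -0.3, -0.8]
opening: 0.0651
time: 27.7
ee_pos: [0.344, -0.2338, 0.502]
tcp_rot: [179.8, 0.1, 0.1]
wrist_force: [-1.2, 0.2, -2.3]
opening: 0.065
t 27.7 [ 0.344  -0.2338  0.502 ] [1.7978e+02 1.1000e-01 7.0000e-02] F [-1.2  0.2 -2.3] op 0.065 q [-34.   5.  43. 129.  -0. 146.]
plan shift cm(tool) [  2.65 -33.39   3.07]
  rotvec [ 0.002  0.004 -1.454]  shift after turn [33.46 -1.26  3.2 ]
```

```bash
P="python3 -m pendant"
$P '[[[0,0,-0.2,0,0,-0.12,50],[0,0,-0.2,0,0,-0.12,50],[0,0,-0.2,0,0,-0.12,50],[0,0,-0.2,0,0,-0.12,50],[0,0,-0.2,0,0,-0.12,50]]]' 60 >/dev/null
$P '[[[0,0,-0.2,0,0,-0.12,50],[0,0,-0.2,0,0,-0.12,50],[0,0,-0.2,0,0,-0.12,50],[0,0,-0.2,0,0,-0.12,50],[0,0,-0.2,0,0,-0.12,50]]]' 60 >/dev/null
$P '[[[0,0,-0.1,0,0,-0.12,50],[0,0,-0.1,0,0,-0.12,50],[0,0,0,0,0,0,50]]]' 60 
python3 -c "
from h import *;st();plan([.37,.1,.47],83.4)"
```

```text
time: 28.78
ee_pos: [0.3433, -0.2341, 0.5146]
tcp_rot: [179.8, 0.5, 86.0]
wrist_force: [0.6, -0.3, -2.2]
opening: 0.0654
t 28.78 [ 0.3433 -0.2341  0.5146] [179.85   0.46  86.02] F [ 0.6 -0.3 -2.2] op 0.0654 q [-34.   6.  47. 130.  -0.  60.]
plan shift cm(tool) [33.55  0.33  4.19]
  rotvec [0.003 0.008 0.046]  shift after turn [33.5  -1.19  4.46]
```

```bash
P="python3 -m pendant"
$P '[[[3.7,0,0,0,0,0.02,50],[3.8,-0.1,0,0,0,0.02,50],[3.8,-0.1,0,0,0,0,50],[3.8,-0.1,0.2,0,0,0,50],[3.8,-0.1,0.3,0,0,0,50]]]' 60 
$P '[[[3.8,-0.1,0.5,0,0,0,50],[3.8,-0.1,0.5,0,0,0,50],[3.8,-0.1,0.5,0,0,0,50],[3,0,0.5,0,0,0,50],[0,0,0,0,0,0,50]]]' 60 
python3 -c "
from h import *;st();plan([.5553,.1435,.22],83.4)"
```

```text
time: 29.2
ee_pos: [0.3603, -0.0464, 0.5034]
tcp_rot: [-179.8, 0.4, 81.6]
wrist_force: [1.1, -1.4, -2.2]
opening: 0.065
time: 29.62
ee_pos: [0.3777, 0.1081, 0.4784]
tcp_rot: [-179.7, 0.4, 80.5]
wrist_force: [-0.2, -0.3, -2.6]
opening: 0.0654
t 29.62 [0.3777 0.1081 0.4784] [-179.67    0.45   80.47] F [-0.2 -0.3 -2.6] op 0.0654 q [ 16.  -1.  34. 126.  -0. 116.]
plan shift cm(tool) [ 6.63 17.08 25.69]
  rotvec [-0.006  0.008 -0.051]  shift after turn [ 5.55 17.24 25.84]
```

```bash
P="python3 -m pendant"
$P '[[[0,0,0,-0.006,0.008,-0.05,50],[0.7,2.1,2.9,0,0,0,50],[0.7,2.1,2.9,0,0,0,50],[0.7,2.1,2.9,0,0,0,50],[0.7,2.1,2.9,0,0,0,50]]]' 60 
$P '[[[0.7,2.1,2.9,0,0,0,50],[0.7,2.1,2.9,0,0,0,50],[0.7,2.1,2.9,0,0,0,50],[0.3,1,1,0,0,0,50],[0,0,0.1,0,0,0,50]]]' 60 
python3 -c "
from h import *;st();plan([.5553,.1435,.13],83.4)"
```

```text
time: 30.03
ee_pos: [0.4641, 0.1289, 0.3637]
tcp_rot: [179.4, -0.3, 82.7]
wrist_force: [0.1, -0.9, -1.2]
opening: 0.065
time: 30.45
ee_pos: [0.5431, 0.142, 0.2521]
tcp_rot: [-180.0, 0.0, 81.5]
wrist_force: [0.3, -0.9, -2.3]
opening: 0.0653
t 30.45 [0.5431 0.142  0.2521] [-1.7999e+02  2.0000e-02  8.1520e+01] F [ 0.3 -0.9 -2.3] op 0.0653 q [ 15.   7.  15.  98.  -0. 113.]
plan shift cm(tool) [ 0.34  1.19 12.21]
  rotvec [-0.     0.    -0.033]  shift after turn [ 0.29  1.2  12.21]
```

```bash
P="python3 -m pendant"
python3 - <<'E'
from h import *
cal=bot.get_calibration('wrist');K=np.array(cal['intrinsics'])
T=np.eye(4);T[:3,:3]=R.from_euler('xyz',[179.73,-2.37,.07],degrees=True).as_matrix();T[:3,3]=[.4261,-.2394,.0773];T=T@np.array(cal['T_tool_cam'])
for uv in [(188,114),(448,114),(318,113)]: print(np.round(ray(K,T,uv,.1185),4))
# lid far edge from w8
T=np.eye(4);T[:3,:3]=R.from_euler('xyz',[-179.53,.12,83.37],degrees=True).as_matrix();T[:3,3]=[.552,.1424,.1538];T=T@np.array(cal['T_tool_cam'])
for uv in [(272,106),(393,106),(383,345),(280,345)]: print('lid',np.round(ray(K,T,uv,.062),4))
E
$P '[[[0.3,1.2,1,0,0,-0.033,50],[0,0,2,0,0,0,50],[0,0,2,0,0,0,50],[0,0,1.5,0,0,0,50],[0,0,0.3,0,0,0,50]]]' 60 
python3 -c "
from h import *;st();plan([.5553,.1435,.1],83.4)"
```

```text
[ 0.4966 -0.2072  0.1185]
[ 0.4967 -0.268   0.1185]
[ 0.4969 -0.2375  0.1185]
lid [0.5324 0.2179 0.062 ]
lid [0.5951 0.2106 0.062 ]
lid [0.5793 0.0698 0.062 ]
lid [0.5158 0.0768 0.062 ]
time: 30.87
ee_pos: [0.5541, 0.1419, 0.1882]
tcp_rot: [179.9, -0.0, 82.9]
wrist_force: [-1.5, 0.1, -2.0]
opening: 0.065
t 30.87 [0.5541 0.1419 0.1882] [ 1.7986e+02 -3.0000e-02  8.2860e+01] F [-1.5  0.1 -2. ] op 0.065 q [ 14.   7.   8.  90.  -0. 112.]
plan shift cm(tool) [0.17 0.07 8.82]
  rotvec [ 0.002 -0.    -0.01 ]  shift after turn [0.17 0.1  8.82]
```

```bash
P="python3 -m pendant"
$P '[[[0.15,0.1,1.5,0,0,-0.01,50],[0,0,2.2,0,0,0,50],[0,0,2.0,0,0,0,50],[0,0,1.0,0,0,0,50],[0,0,0.3,0,0,0,50]]]' 60 
python3 -c "
from h import *;st();plan([.5556,.1437,.075],83.4)"
```

```text
time: 31.28
ee_pos: [0.5558, 0.143, 0.1265]
tcp_rot: [179.3, -0.2, 83.0]
wrist_force: [-0.6, -0.2, -2.2]
opening: 0.0652
t 31.28 [0.5558 0.143  0.1265] [179.33  -0.23  83.05] F [-0.6 -0.2 -2.2] op 0.0652 q [ 14.   7.   0.  83.  -0. 111.]
plan shift cm(tool) [ 0.04 -0.09  5.15]
  rotvec [ 0.012 -0.004 -0.006]  shift after turn [ 0.06 -0.03  5.15]
```

```bash
P="python3 -m pendant"
$P '[[[0,-0.05,1.5,0.012,-0.004,-0.006,50],[0,0,1.5,0,0,0,50],[0,0,1.2,0,0,0,50],[0,0,0.5,0,0,0,50]]]' 60 
python3 -c "
from h import *;st();plan([.5556,.1437,.066],83.4)"
```

```text
time: 31.62
ee_pos: [0.5574, 0.1436, 0.0824]
tcp_rot: [179.7, -0.1, 83.4]
wrist_force: [-0.6, 0.6, -1.2]
opening: 0.0652
t 31.62 [0.5574 0.1436 0.0824] [ 1.7973e+02 -1.1000e-01  8.3350e+01] F [-0.6  0.6 -1.2] op 0.0652 q [ 14.   8.  -3.  79.   0. 111.]
plan shift cm(tool) [-0.01 -0.19  1.64]
  rotvec [ 0.005 -0.002 -0.001]  shift after turn [-0.01 -0.18  1.64]
```

```bash
P="python3 -m pendant"
$P '[[[0,-0.18,0.5,0.004,0,0,50],[0,-0.02,0.4,0,0,0,50],[0,0,0.1,0,0,0,50]]]' 60 
python3 -c "
from h import *;st();plan([.5556,.1437,.066],83.4)"
```

```text
time: 31.87
ee_pos: [0.5552, 0.1438, 0.0714]
tcp_rot: [-180.0, -0.1, 83.3]
wrist_force: [0.9, 0.3, -2.6]
opening: 0.0652
t 31.87 [0.5552 0.1438 0.0714] [-1.7997e+02 -9.0000e-02  8.3350e+01] F [ 0.9  0.3 -2.6] op 0.0652 q [ 14.   8.  -4.  78.   0. 111.]
plan shift cm(tool) [-0.01  0.04  0.54]
  rotvec [-0.001 -0.002 -0.001]  shift after turn [-0.01  0.04  0.54]
```

```bash
P="python3 -m pendant"
$P '[[[0,0.02,0.2,0,0,0,50]]]' 60 
$P '[[[0,0,0.2,0,0,0,50]]]' 60 
$P '[[[0,0,0.2,0,0,0,50]]]' 60
```

```text
time: 31.95
ee_pos: [0.5556, 0.1439, 0.0697]
tcp_rot: [-180.0, -0.1, 83.3]
wrist_force: [1.0, -0.1, -2.5]
opening: 0.0654
time: 32.03
ee_pos: [0.5558, 0.1439, 0.0681]
tcp_rot: [180.0, -0.1, 83.3]
wrist_force: [-7.1, -5.1, 22.1]
opening: 0.0653
time: 32.12
ee_pos: [0.5558, 0.1439, 0.0681]
tcp_rot: [179.9, -0.1, 83.3]
wrist_force: [-13.0, -4.3, 25.2]
opening: 0.0651
```

```bash
P="python3 -m pendant"
$P '[[[0,0,-0.05,0,0,0,90],[0,0,0,0,0,0,100],[0,0,0,0,0,0,100],[0,0,-1,0,0,0,100]]]' 
$P '[[[0,0,-3,0,0,0,100],[0,0,-4,0,0,0,100],[0,0,-3.5,0,0,0,100],[0,0,0,0,0,0,100]]]'
python3 - <<'E'
from h import *
st();im,K,T=snap('wrist','w12')
for z in(.106,.110,.102): rect('wrist','parts_box_1_center',z,K=K,T=T)
im,K,T=snap('side','s2')
E
```

```text
time: 32.45
ee_pos: [0.5562, 0.144, 0.0798]
tcp_rot: [179.8, -0.2, 83.3]
wrist_force: [-0.1, 0.2, -0.2]
opening: 0.0853
time: 32.78
ee_pos: [0.5547, 0.1434, 0.191]
tcp_rot: [179.9, -0.1, 83.3]
wrist_force: [0.5, 0.4, 0.3]
opening: 0.0852
t 32.78 [0.5547 0.1434 0.191 ] [ 1.799e+02 -1.500e-01  8.334e+01] F [0.5 0.4 0.3] op 0.0852 q [ 14.   7.   8.  91.   0. 111.]
```

Run:
```python
import cv2,numpy as np
a=cv2.imread('pics/w12.png')[60:420,160:480];s=cv2.resize(cv2.imread('pics/side0.png')[1:2,1:2],(1,1))
s=cv2.resize(cv2.imread('pics/s2.png')[230:380,240:390],(360,360),interpolation=cv2.INTER_CUBIC)
cv2.imwrite('pics/c12.png',np.hstack([a,s]))
```

```text
(no output)
```

View pics/c12.png

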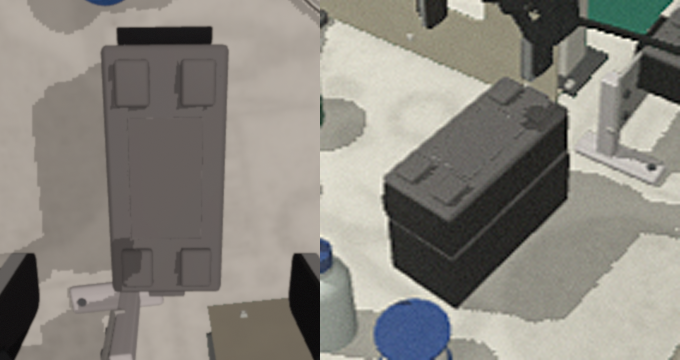

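```bash
P="python3 -m pendant"
python3 - <<'E'
from h import *
cal=bot.get_calibration('wrist');K=np.array(cal['intrinsics'])
T=np.eye(4);T[:3,:3]=R.from_euler('xyz',[179.9,-.15,83.34],degrees=True).as_matrix();T[:3,3]=[.5547,.1434,.191];T=T@np.array(cal['T_tool_cam'])
for z in(.106,.111):
    c=np.array([ray(K,T,uv,z) for uv in [(263,105),(388,105),(382,351),(273,351)]])[:,:2]
    print(z,c.mean(0).round(4),[round(float(np.linalg.norm(c[i]-c[i-1]))*1000,1) for i in range(4)])
E
$P '[[[-0.6,-2,-3.2,0,0,0,100],[-0.6,-2,-3.2,0,0,0,100],[-0.6,-2,-3.2,0,0,0,100],[-0.6,-2,-3.2,0,0,0,100],[-0.6,-2,-3.2,0,0,0,100]]]' >/dev/null
$P '[[[-0.6,-2,-3.2,0,0,0,100],[-0.6,-2,-3.2,0,0,0,100],[-0.6,-2,-3.2,0,0,0,100],[-0.6,-2,-3.2,0,0,0,100],[-0.3,-0.5,-1.5,0,0,0,100]]]' 
python3 -c "
from h import *;plan([.37,-.06,.47],83)"
```

```text
0.106 [0.5563 0.1458] [142.2, 63.3, 142.2, 65.9]
0.111 [0.5564 0.1474] [139.1, 62.0, 139.1, 64.4]
time: 33.87
ee_pos: [0.3566, 0.1061, 0.4839]
tcp_rot: [-177.7, 0.8, 83.3]
wrist_force: [-0.3, -0.6, 0.2]
opening: 0.0857
plan shift cm(tool) [-16.32   3.32   1.49]
  rotvec [-0.04   0.014  0.006]  shift after turn [-16.32   3.36   1.39]
```

```bash
P="python3 -m pendant"
$P '[[[-3.4,2.1,-0.1,-0.03,0.01,0,100],[-3.4,2.1,-0.1,-0.01,0,0,100],[0,0,-0.2,0,0,0.12,100],[0,0,-0.2,0,0,0.12,100],[0,0,-0.2,0,0,0.12,100]]]' 
$P '[[[0,0,-0.2,0,0,0.12,100],[0,0,-0.2,0,0,0.12,100],[0,0,-0.2,0,0,0.12,100],[0,0,-0.2,0,0,0.12,100],[0,0,-0.2,0,0,0.12,100]]]' 
$P '[[[0,0,-0.2,0,0,0.08,100],[0,0,0,0,0,0,100]]]'
python3 - <<'E'
from h import *
st();im,K,T=snap('wrist','w13');plan([.40,.03,.2],12)
rect('wrist','parts_box_1_center',.116,K=K,T=T)
for r in bot.mark_of('wrist','parts_box_1_center')[:3]: print(round(r['confidence'],2),np.round(ray(K,T,r['uv'],.094),4),r['uv'])
c=bot.get_calibration('top');print(ray(np.array(c['intrinsics']),np.array(c['pose']),(354.3,348.),.116))
E
```

```text
time: 34.28
ee_pos: [0.3912, 0.0315, 0.492]
tcp_rot: [179.9, 0.2, 63.1]
wrist_force: [-0.3, -0.3, -0.0]
opening: 0.0859
time: 34.7
ee_pos: [0.3927, 0.0307, 0.4973]
tcp_rot: [-180.0, 0.7, 27.3]
wrist_force: [-0.4, 0.1, 0.2]
opening: 0.0849
time: 34.87
ee_pos: [0.3933, 0.0307, 0.4976]
tcp_rot: [-180.0, 0.9, 22.1]
wrist_force: [-0.6, -0.1, 0.3]
opening: 0.0853
t 34.87 [0.3933 0.0307 0.4976] [-179.95    0.9    22.1 ] F [-0.6 -0.1  0.3] op 0.0853 q [  5.   2.  40. 129.  -0. 163.]
plan shift cm(tool) [ 1.06  0.35 29.72]
  rotvec [0.    0.016 0.181]  shift after turn [ 0.63  0.21 29.73]
parts_box_1_center wrist 0.57 c 521.3 115.1 size 115.9 47.9 long-axis deg -67.9
[ 0.42390083 -0.03779401  0.116     ]
```

```bash
P="python3 -m pendant"
$P '[[[0.1,-0.2,2,0,0.015,0.1,100],[0.1,-0.2,3.7,0,0,0,100],[0,0,3.7,0,0,0,100],[0,0,3.7,0,0,0,100],[0,0,3.7,0,0,0,100]]]' 
$P '[[[0,0,3.7,0,0,0,100],[0,0,3.7,0,0,0,100],[0,0,2,0,0,0,100],[0,0,0.3,0,0,0,100]]]'
python3 - <<'E'
from h import *
st();im,K,T=snap('wrist','w13');plan([.42,-.04,.165],0)
rect('wrist','parts_box_1_center',.116,K=K,T=T)
for r in bot.mark_of('wrist','parts_box_1_center')[:3]: print(round(r['confidence'],2),np.round(ray(K,T,r['uv'],.094),4),r['uv'])
E
```

```text
time: 35.43
ee_pos: [0.3955, 0.0355, 0.327]
tcp_rot: [179.9, -0.6, 17.3]
wrist_force: [0.8, 0.3, 0.8]
opening: 0.0853
time: 35.77
ee_pos: [0.3922, 0.0352, 0.2168]
tcp_rot: [180.0, -0.1, 17.9]
wrist_force: [-1.2, -0.8, -0.5]
opening: 0.0853
t 35.77 [0.3922 0.0352 0.2168] [ 1.7999e+02 -1.0000e-01  1.7920e+01] F [-1.2 -0.8 -0.5] op 0.0853 q [  5. -17. -11.  95.   0. 167.]
plan shift cm(tool) [0.31 8.01 5.28]
  rotvec [-0.    -0.002  0.313]  shift after turn [2.77 7.52 5.28]
parts_box_1_center wrist 0.63 c 507.3 78.3 size 11.1 3.6 long-axis deg -72.1
0.64 [ 0.4265 -0.0411  0.094 ] [453.3, 210.9]
```

```bash
P="python3 -m pendant"
$P '[[[0.1,2,0,0,0,0,100],[0.1,2,0.1,0,0,0,100]]]' 
$P '[[[0,1,0.1,0,0,0.05,100],[0,0.8,0.1,0,0,0.05,100]]]' 
$P '[[[0,0.5,0.1,0,0,0.05,100],[0,0.4,0.1,0,0,0.05,100]]]'
python3 - <<'E'
from h import *
st();o=bot.get_obs();print(np.round(o['joint_efforts'],1));im,K,T=snap('wrist','w14');plan([.425,-.041,.165],0)
rect('wrist','parts_box_1_center',.116,K=K,T=T)
for r in bot.mark_of('wrist','parts_box_1_center')[:3]: print(round(r['confidence'],2),np.round(ray(K,T,r['uv'],.094),4),r['uv'])
E
```

```text
time: 36.08
ee_pos: [0.4092, -0.0008, 0.2252]
tcp_rot: [179.9, -0.7, 18.2]
wrist_force: [-0.5, 0.3, -0.3]
opening: 0.0855
time: 36.25
ee_pos: [0.4169, -0.0199, 0.2273]
tcp_rot: [179.9, -1.0, 12.2]
wrist_force: [0.0, 0.3, -0.2]
opening: 0.0856
time: 36.42
ee_pos: [0.4205, -0.0302, 0.2288]
tcp_rot: [179.9, -1.3, 5.8]
wrist_force: [-0.1, 0.0, 0.3]
opening: 0.0854
t 36.42 [ 0.4205 -0.0302  0.2288] [179.92  -1.31   5.77] F [-0.1  0.   0.3] op 0.0854 q [ -4. -14.  -8.  95.   0. 170.]
[  0.7 -31.5  46.5  -0.2  -0.   -1. ]
plan shift cm(tool) [0.19 1.07 6.39]
  rotvec [ 0.    -0.023  0.097]  shift after turn [0.44 1.04 6.39]
parts_box_1_center wrist 0.85 c 531.5 106.2 size 96.2 32.2 long-axis deg 83.8
```

```bash
P="python3 -m pendant"
$P '[[[0.1,0.6,1,0,-0.01,0.05,100],[0.1,0.4,1.5,0,0,0.04,100],[0,0,1.5,0,0,0,100]]]' 
$P '[[[0,0,1,0,0,0,100],[0,0,0.3,0,0,0,100]]]'
python3 - <<'E'
from h import *
st();o=bot.get_obs();print(np.round(o['joint_efforts'],1));im,K,T=snap('wrist','w15');plan([.425,-.041,.12],0)
for r in bot.mark_of('wrist','parts_box_1_center')[:3]: print(round(r['confidence'],2),np.round(ray(K,T,r['uv'],.094),4),r['uv'])
E
```

```text
time: 36.82
ee_pos: [0.4259, -0.0391, 0.1927]
tcp_rot: [180.0, -1.1, 0.9]
wrist_force: [0.0, -0.2, 0.5]
opening: 0.0857
time: 36.98
ee_pos: [0.4259, -0.0385, 0.1783]
tcp_rot: [180.0, -1.1, 1.0]
wrist_force: [0.0, 0.9, 0.2]
opening: 0.0854
t 36.98 [ 0.4259 -0.0385  0.1783] [180.    -1.08   0.98] F [0.  0.9 0.2] op 0.0854 q [ -5. -14. -13.  89.   0. 174.]
[ -0.2 -32.5  47.6  -0.4  -0.    0.1]
plan shift cm(tool) [-0.2   0.25  5.84]
  rotvec [-0.    -0.019  0.017]  shift after turn [-0.08  0.25  5.84]
0.53 [ 0.4975 -0.1123  0.094 ] [468.3, 115.5]
```

View pics/w15.png

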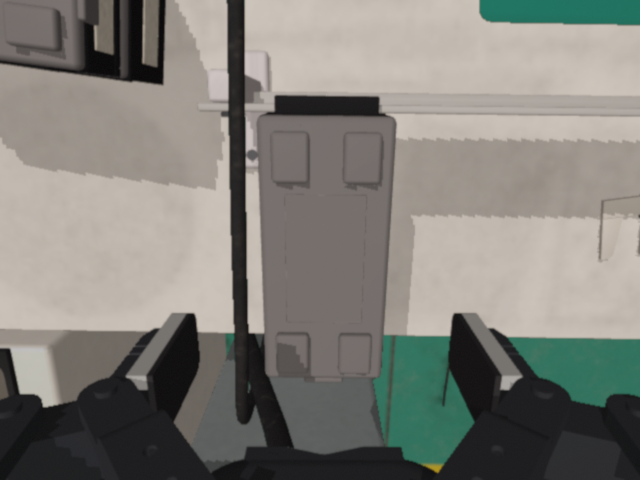

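```bash
P="python3 -m pendant"
python3 - <<'E'
from h import *
cal=bot.get_calibration('wrist');K=np.array(cal['intrinsics'])
T=np.eye(4);T[:3,:3]=R.from_euler('xyz',[180,-1.08,.98],degrees=True).as_matrix();T[:3,3]=[.4259,-.0385,.1783];T=T@np.array(cal['T_tool_cam'])
for uv,z in [((258,115),.1165),((396,115),.1165),((385,378),.1115),((265,378),.1115)]: print(np.round(ray(K,T,uv,z),4))
for z in (.11,.13,.15): print('cab',[np.round(ray(K,T,(u,v),z),4)[:2] for u,v in((236,150),(239,300),(242,400))])
E
```

```text
[ 0.4962 -0.0081  0.1165]
[ 0.4973 -0.0716  0.1165]
[ 0.3542 -0.0754  0.1115]
[ 0.3531 -0.0076  0.1115]
cab [array([0.4796, 0.004 ]), array([0.4002, 0.0056]), array([0.3372, 0.0062])]
cab [array([0.4814, 0.    ]), array([0.4094, 0.0015]), array([0.3524, 0.0021])]
cab [array([ 0.4832, -0.0039]), array([ 0.4187, -0.0026]), array([ 0.3676, -0.0021])]
```

```bash
P="python3 -m pendant"
$P '[[[-0.1,0.2,1.0,0,0.015,0.003,100],[0,0,1.0,0,0,0,100]]]' 
$P '[[[0,0,0.7,0,0,0,100]]]' 
$P '[[[0,0,0.5,0,0,0,100]]]' 
$P '[[[0,0,0.5,0,0,0,100]]]' 
python3 -c "
from h import *;st();plan([.4252,-.0407,.0754],.8)"
```

```text
time: 37.25
ee_pos: [0.4269, -0.0402, 0.1619]
tcp_rot: [180.0, -2.2, 0.9]
wrist_force: [-0.0, 0.0, 0.4]
opening: 0.0853
time: 37.33
ee_pos: [0.4274, -0.0401, 0.1549]
tcp_rot: [180.0, -2.3, 0.9]
wrist_force: [-0.2, -0.6, -0.4]
opening: 0.0854
time: 37.42
ee_pos: [0.4276, -0.04, 0.1497]
tcp_rot: [180.0, -2.3, 0.9]
wrist_force: [0.0, 0.2, 0.2]
opening: 0.0853
time: 37.5
ee_pos: [0.428, -0.0399, 0.1445]
tcp_rot: [180.0, -2.3, 1.0]
wrist_force: [-0.1, -0.3, -0.2]
opening: 0.0854
t 37.5 [ 0.428  -0.0399  0.1445] [179.97  -2.29   0.95] F [-0.1 -0.3 -0.2] op 0.0854 q [ -5. -15. -18.  85.   0. 174.]
plan shift cm(tool) [-0.55  0.07  6.89]
  rotvec [ 0.    -0.04   0.003]  shift after turn [-0.28  0.08  6.91]
```

```bash
P="python3 -m pendant"
$P '[[[-0.2,0.05,0.6,0,0,0,100]]]' 
$P '[[[-0.1,0,0.6,0,0,0,100]]]' 
$P '[[[0,0,0.5,0,0,0,100]]]' 
$P '[[[0,0,0.5,0,0,0,100]]]' 
$P '[[[0,0,0.5,0,0,0,100]]]' 
python3 -c "
from h import *;st();plan([.4252,-.0407,.0754],.8)"
```

```text
time: 37.58
ee_pos: [0.4265, -0.0403, 0.1382]
tcp_rot: [180.0, -2.3, 1.0]
wrist_force: [1.0, 0.2, -0.3]
opening: 0.0852
time: 37.67
ee_pos: [0.4256, -0.0403, 0.1317]
tcp_rot: [180.0, -2.3, 1.0]
wrist_force: [-0.8, 0.2, 0.8]
opening: 0.0853
time: 37.75
ee_pos: [0.4257, -0.0404, 0.1261]
tcp_rot: [180.0, -2.3, 1.0]
wrist_force: [0.3, -0.7, -0.3]
opening: 0.0856
time: 37.83
ee_pos: [0.4258, -0.0403, 0.1205]
tcp_rot: [180.0, -2.3, 1.0]
wrist_force: [-0.3, 0.0, 0.1]
opening: 0.0855
time: 37.92
ee_pos: [0.426, -0.0404, 0.1149]
tcp_rot: [180.0, -2.3, 1.0]
wrist_force: [0.4, -0.5, 0.1]
opening: 0.085
t 37.92 [ 0.426  -0.0404  0.1149] [179.97  -2.27   0.98] F [ 0.4 -0.5  0.1] op 0.085 q [ -6. -15. -21.  81.   0. 173.]
plan shift cm(tool) [-0.24  0.03  3.95]
  rotvec [ 0.    -0.04   0.003]  shift after turn [-0.08  0.03  3.95]
```

```bash
P="python3 -m pendant"
$P '[[[-0.05,0,0.6,0,0,0,100]]]' |grep -E "force|pos"
$P '[[[-0.05,0.02,0.6,0,0,0,100]]]'  |grep -E "force|pos"
$P '[[[-0.05,0,0.6,0,0,0,100]]]'  |grep -E "force|pos"
$P '[[[0,0,0.6,0,0,0,100]]]'  |grep -E "force|pos"
$P '[[[0,0,0.6,0,0,0,100]]]'  |grep -E "force|pos"
$P '[[[0,0,0.4,0,0,0,100]]]' 
python3 -c "
from h import *;st();plan([.4252,-.0407,.0754],.8)"
```

```text
ee_pos: [0.4259, -0.0404, 0.1085]
wrist_force: [-0.3, -0.4, 0.4]
ee_pos: [0.4256, -0.0406, 0.1018]
wrist_force: [-0.3, 0.4, 1.1]
ee_pos: [0.4254, -0.0406, 0.0952]
wrist_force: [-0.2, -0.2, -0.5]
ee_pos: [0.4255, -0.0406, 0.0885]
wrist_force: [-0.3, -0.6, 0.3]
ee_pos: [0.4257, -0.0406, 0.0818]
wrist_force: [-0.1, -0.2, -0.1]
time: 38.42
ee_pos: [0.4256, -0.0406, 0.0768]
tcp_rot: [180.0, -2.2, 1.0]
wrist_force: [0.9, -0.0, -0.8]
opening: 0.0855
t 38.42 [ 0.4256 -0.0406  0.0768] [179.97  -2.24   0.98] F [ 0.9 -0.  -0.8] op 0.0855 q [ -6. -15. -25.  77.   0. 173.]
plan shift cm(tool) [-0.05  0.01  0.14]
  rotvec [ 0.    -0.039  0.003]  shift after turn [-0.04  0.01  0.14]
```

Cables are not solid (no force). Grip and lift straight up.

```bash
P="python3 -m pendant"
$P '[[[-0.05,0,0.12,0,0,0,80],[0,0,0.05,0,0,0,60],[0,0,0.05,0,0,0,50],[0,0,0.05,0,0,0,50]]]' 60
python3 -c "
from h import *;st()"
$P '[[[0,0,-0.8,0,0,0,50],[0,0,-0.8,0,0,0,50],[0,0,-0.8,0,0,0,50],[0,0,-0.3,0,0,0,50]]]' 60
python3 -c "
from h import *;st()"
```

```text
time: 38.75
ee_pos: [0.4247, -0.0393, 0.0746]
tcp_rot: [-179.8, -2.2, 0.9]
wrist_force: [-1.7, -0.0, 2.0]
opening: 0.0654
t 38.75 [ 0.4247 -0.0393  0.0746] [-179.82   -2.22    0.87] F [-1.7 -0.   2. ] op 0.0654 q [ -6. -15. -26.  77.   0. 174.]
time: 39.08
ee_pos: [0.4237, -0.0394, 0.1019]
tcp_rot: [-179.8, -2.2, 0.9]
wrist_force: [0.7, 0.2, -2.9]
opening: 0.0652
t 39.08 [ 0.4237 -0.0394  0.1019] [-179.81   -2.18    0.86] F [ 0.7  0.2 -2.9] op 0.0652 q [ -6. -15. -23.  80.   0. 174.]
```

```bash
P="python3 -m pendant"
$P '[[[-1.5,0,0,0,0,0,50],[-1.5,0,-0.1,0,0,0,50],[-0.3,0,-1.5,0,-0.02,0,50],[0,0,-3,0,-0.015,0,50],[0,-0.1,-2,0,0,-0.1,50]]]' 60
$P '[[[0,-0.2,-1,0,0,-0.12,50],[0,-0.5,-0.5,0,0,-0.12,50],[0,-1,0,0,0,-0.12,50],[0,-1.5,0,0,0,-0.12,50],[0,-1.5,0,0,0,-0.12,50]]]' 60
python3 -c "
from h import *;st();plan([.42,.08,.26],83.4)"
```

```text
time: 39.5
ee_pos: [0.3848, -0.0389, 0.1655]
tcp_rot: [-179.7, 0.4, 6.6]
wrist_force: [0.4, 0.6, -3.0]
opening: 0.0652
time: 39.92
ee_pos: [0.3657, 0.0023, 0.1871]
tcp_rot: [-179.8, -0.1, 42.3]
wrist_force: [0.1, 0.3, -2.1]
opening: 0.0652
t 39.92 [0.3657 0.0023 0.1871] [-1.7983e+02 -6.0000e-02  4.2330e+01] F [ 0.1  0.3 -2.1] op 0.0652 q [  0. -21. -18.  93.   0. 138.]
plan shift cm(tool) [ 9.25 -2.11 -7.28]
  rotvec [-0.002 -0.002 -0.717]  shift after turn [ 8.34  4.5  -7.29]
```

```bash
P="python3 -m pendant"
$P '[[[1,-1,-1.5,0,0,-0.12,50],[1,0,-1.5,0,0,-0.12,50],[1,0,-1.5,0,0,-0.12,50],[1,0,-1.5,0,0,-0.12,50],[1,0,-1.5,0,0,-0.12,50]]]' 60
$P '[[[1,0,-1,0,0,-0.06,50],[1,1,0,0,0,0,50],[1,1,0,0,0,0,50],[0,0,0,0,0,0,50]]]' 60
python3 -c "
from h import *;st();plan([.556,.1445,.21],83.4)"
```

```text
time: 40.33
ee_pos: [0.3827, 0.0532, 0.2632]
tcp_rot: [-179.6, -0.1, 78.2]
wrist_force: [0.6, 0.2, -2.7]
opening: 0.0655
time: 40.67
ee_pos: [0.409, 0.0829, 0.278]
tcp_rot: [-179.9, -0.2, 82.4]
wrist_force: [0.1, 0.6, -3.1]
opening: 0.0651
t 40.67 [0.409  0.0829 0.278 ] [-179.89   -0.21   82.44] F [ 0.1  0.6 -3.1] op 0.0651 q [ 11. -12.  -0. 101.   0. 109.]
plan shift cm(tool) [ 8.02 13.77  6.8 ]
  rotvec [-0.002 -0.004 -0.017]  shift after turn [ 7.81 13.89  6.8 ]
```

```bash
P="python3 -m pendant"
$P '[[[1.5,2.7,0,0,0,-0.017,50],[1.6,2.8,0.5,0,0,0,50],[1.6,2.8,0.8,0,0,0,50],[1.6,2.8,1,0,0,0,50],[1.2,2,1,0,0,0,50]]]' 60
$P '[[[0.3,0.6,1,0,0,0,50],[0,0,0.5,0,0,0,50]]]' 60
python3 -c "
from h import *;st();plan([.5558,.1437,.15],83.4)"
```

```text
time: 41.08
ee_pos: [0.5496, 0.1428, 0.2491]
tcp_rot: [179.8, -0.3, 83.5]
wrist_force: [0.1, -1.1, -2.1]
opening: 0.0656
time: 41.25
ee_pos: [0.5586, 0.1462, 0.23]
tcp_rot: [-180.0, -0.2, 83.5]
wrist_force: [-0.6, 0.6, -3.9]
opening: 0.0651
t 41.25 [0.5586 0.1462 0.23  ] [-179.98   -0.19   83.5 ] F [-0.6  0.6 -3.9] op 0.0651 q [ 15.   9.  14.  95.   0. 111.]
plan shift cm(tool) [-0.31 -0.24  8.  ]
  rotvec [-0.    -0.003  0.002]  shift after turn [-0.28 -0.24  8.  ]
```

```bash
P="python3 -m pendant"
$P '[[[-0.3,-0.25,1.5,0,0,0,50],[0,0,2.0,0,0,0,50],[0,0,2.0,0,0,0,50],[0,0,1.0,0,0,0,50],[0,0,0.3,0,0,0,50]]]' 60
python3 -c "
from h import *;st();plan([.5558,.1437,.12],83.4)"
```

```text
time: 41.67
ee_pos: [0.5513, 0.1411, 0.1592]
tcp_rot: [-179.8, -0.1, 83.5]
wrist_force: [-1.1, 0.2, -3.1]
opening: 0.0653
t 41.67 [0.5513 0.1411 0.1592] [-1.798e+02 -9.000e-02  8.347e+01] F [-1.1  0.2 -3.1] op 0.0653 q [ 14.   7.   4.  87.   0. 111.]
plan shift cm(tool) [0.31 0.44 3.92]
  rotvec [-0.003 -0.002  0.001]  shift after turn [0.31 0.42 3.92]
```

```bash
P="python3 -m pendant"
$P '[[[0.3,0.4,1.0,-0.003,0,0,50],[0,0,1.0,0,0,0,50],[0,0,0.8,0,0,0,50],[0,0,0.2,0,0,0,50]]]' 60
python3 -c "
from h import *;st();plan([.5558,.1437,.118],83.4)"
```

```text
time: 42.0
ee_pos: [0.5555, 0.1433, 0.1295]
tcp_rot: [179.9, -0.1, 83.4]
wrist_force: [0.9, 0.0, -3.7]
opening: 0.0654
t 42.0 [0.5555 0.1433 0.1295] [ 1.7985e+02 -1.4000e-01  8.3440e+01] F [ 0.9  0.  -3.7] op 0.0654 q [ 14.   7.   1.  84.   0. 111.]
plan shift cm(tool) [0.04 0.02 1.15]
  rotvec [ 0.003 -0.002  0.001]  shift after turn [0.04 0.03 1.15]
```

```bash
P="python3 -m pendant"
$P '[[[0.04,0.02,0.5,0.003,0,0,50],[0,0,0.4,0,0,0,50]]]' 60
$P '[[[0,0,0.2,0,0,0,50]]]' 60
$P '[[[0,0,0.2,0,0,0,50]]]' 60
$P '[[[0,0,0.2,0,0,0,50]]]' 60
python3 -c "
from h import *;st();plan([.5558,.1437,.1113],83.4)"
```

```text
time: 42.17
ee_pos: [0.5561, 0.1438, 0.1206]
tcp_rot: [180.0, -0.2, 83.4]
wrist_force: [0.5, 0.1, -2.2]
opening: 0.0654
time: 42.25
ee_pos: [0.5561, 0.1439, 0.1182]
tcp_rot: [180.0, -0.2, 83.4]
wrist_force: [0.0, 0.8, -1.8]
opening: 0.0651
time: 42.33
ee_pos: [0.5562, 0.1439, 0.1161]
tcp_rot: [180.0, -0.2, 83.4]
wrist_force: [0.6, 0.4, -2.6]
opening: 0.065
time: 42.42
ee_pos: [0.5563, 0.144, 0.114]
tcp_rot: [180.0, -0.2, 83.4]
wrist_force: [-0.1, 1.0, -2.6]
opening: 0.0652
t 42.42 [0.5563 0.144  0.114 ] [ 1.7996e+02 -1.7000e-01  8.3450e+01] F [-0.1  1.  -2.6] op 0.0652 q [ 14.   8.  -0.  82.   0. 111.]
plan shift cm(tool) [-0.03 -0.05  0.27]
  rotvec [ 0.001 -0.003  0.001]  shift after turn [-0.03 -0.05  0.27]
```

Past the lug-contact height with no force; continue to seat.

```bash
P="python3 -m pendant"
$P '[[[0,0,0.2,0,0,0,50]]]' 60
$P '[[[0,0,0.15,0,0,0,50]]]' 60
$P '[[[0,0,0.1,0,0,0,50]]]' 60
```

```text
time: 42.5
ee_pos: [0.5565, 0.144, 0.112]
tcp_rot: [179.9, -0.2, 83.4]
wrist_force: [-0.6, 0.2, -2.6]
opening: 0.0649
time: 42.58
ee_pos: [0.5565, 0.1441, 0.1114]
tcp_rot: [179.9, -0.2, 83.5]
wrist_force: [-4.7, -0.3, 15.1]
opening: 0.0652
time: 42.67
ee_pos: [0.5565, 0.1441, 0.1116]
tcp_rot: [179.9, -0.2, 83.4]
wrist_force: [-2.8, -0.4, 5.6]
opening: 0.0652
```

```bash
P="python3 -m pendant"
$P '[[[0,0,-0.05,0,0,0,90],[0,0,0,0,0,0,100],[0,0,0,0,0,0,100],[0,0,-1,0,0,0,100]]]' 
$P '[[[0,0,-3,0,0,0,100],[0,0,-4,0,0,0,100],[-1,-3,-3.5,0,0,0,100],[-1,-3.5,-3,0,0,0,100],[-1,-3.5,-2,0,0,0,100]]]' 
$P '[[[-1,-3.5,-2,0,0,0,100],[-1,-3.5,0,0,0,0,100],[0,0,0,0,0,0,100]]]'
python3 - <<'E'
from h import *
st()
out=[]
for c in('wrist','top','side'):
    im,K,T=snap(c,'f'+c)
    rect(c,'parts_box_1_center',.15,K=K,T=T)
    for n in ('marker_center','probe_tube_center','ipa_bottle','label_roll_b','solder_spool'):
        for r in bot.mark_of(c,n)[:1]: print(c,n,round(r['confidence'],2),np.round(ray(K,T,r['uv'],Z[n]),3))
a=cv2.imread('pics/ftop.png')[140:400,160:500];s=cv2.imread('pics/fside.png')[200:400,190:390]
cv2.imwrite('pics/fin.png',np.hstack([cv2.resize(a,(392,300)),cv2.resize(s,(300,300),interpolation=cv2.INTER_CUBIC)]))
E
```

```text
time: 43.0
ee_pos: [0.5566, 0.1441, 0.1224]
tcp_rot: [179.8, -0.2, 83.5]
wrist_force: [-0.3, 0.3, -0.1]
opening: 0.0853
time: 43.42
ee_pos: [0.461, 0.1263, 0.2721]
tcp_rot: [-179.7, -0.1, 83.4]
wrist_force: [-0.8, 0.2, 2.0]
opening: 0.0852
time: 43.67
ee_pos: [0.384, 0.1134, 0.3011]
tcp_rot: [179.7, -0.3, 83.4]
wrist_force: [-0.6, -0.4, -0.3]
opening: 0.0852
t 43.67 [0.384  0.1134 0.3011] [179.71  -0.31  83.41] F [-0.6 -0.4 -0.3] op 0.0852 q [ 16. -13.   1. 104.   0. 113.]
parts_box_1_center wrist 0.65 c 499.6 155.2 size 120.7 15.0 long-axis deg 83.6
parts_box_1_center top 0.64 c 525.3 196.5 size 19.7 5.3 long-axis deg 88.3
top ipa_bottle 0.7 [0.598 0.289 0.   ]
top label_roll_b 0.86 [0.778 0.135 0.   ]
top solder_spool 0.89 [0.526 0.269 0.   ]
parts_box_1_center side 0.87 c 497.1 211.6 size 145.5 77.2 long-axis deg 58.7
side marker_center 0.18 [ 0.609 -0.169  0.009]
side ipa_bottle 0.71 [0.593 0.284 0.   ]
side label_roll_b 0.73 [0.779 0.132 0.   ]
side solder_spool 0.57 [0.525 0.275 0.   ]
```

View pics/fin.png

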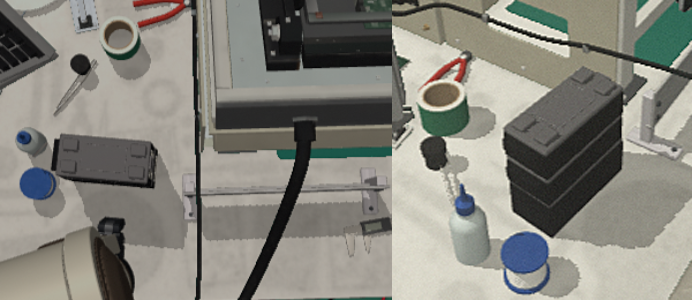

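Run:
```python
from h import *
for f in('top0','ftop'):
    im=cv2.imread(f'pics/{f}.png').astype(int)[240:330,160:220];m=(im[:,:,0]>im[:,:,2]+60)
    n,l,s,c=cv2.connectedComponentsWithStats(m.astype(np.uint8));print(f,[(int(s[i,4]),c[i].round(1).tolist()) for i in range(1,n) if s[i,4]>20])
st();bot.job_done()
```

```text
top0 [(57, [19.6, 18.2]), (567, [30.3, 58.7])]
ftop [(56, [19.5, 18.2]), (560, [30.3, 58.8])]
t 44.72 [0.3884 0.1143 0.2978] [179.89  -0.22  83.39] F [-0.2 -0.5 -0.3] op 0.0856 q [ 16. -13.   1. 103.   0. 113.]
the job is handed in; nothing more can be done
```

The kit is packed and the job is handed in at 44.7 s of the 210 allowed. The probe tube and the marker are in the deep box, its lid is pressed home, and both parts boxes are stacked on it. Only two parts boxes were on the rail; the third was absent.

**Last checks:**
- **Lid:** it met firm contact within a millimetre of its seated height, and I pressed it down with about 20 N.
- **First box:** it stopped about 3 mm above the seat I first computed. That matches once I allow for its nose-down tilt when hanging, and afterwards the camera put its top at the fully-home height.
- **Second box:** it went past the lug tops without resistance and stopped at its computed seat. The final pictures show the stack straight and level, and the rail empty.
- **Bystanders:** the bottle and the spool are unmoved to within a fraction of a pixel. The label roll's network mark agrees to a few millimetres.
- **Arm:** the gripper is open and clear, with about 0 N at the wrist.

**Things that went wrong or disagreed:**
- My first grasp of the tube closed above it. On the second approach the fingertips pressed on the bench with about 95 to 100 N at the wrist, below the 120 N limit. I backed off at once.
- In the last picture taken into the open box, the marker lay on top of the tube; by my estimate this still clears the lid's plug by about 10 mm.
- Two cables seen in the pictures run across the work area, and at least the thin one has no substance: a finger passed through its place with no force.
- The part-box network gave only partial or poor outlines of the finished stack, so I judged it by the seating heights and the pictures.

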